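# Get the oilstones out from behind the carton and the tape measure

## Robot

A 7-joint arm with a two-finger parallel gripper is mounted at the origin on a cart in front of the work surface, level with it; the furniture and walls round the work are solid. World frame = base frame: x ahead of the robot, y to its left, z up, the work surface at z = 0. Lengths are in mm, angles in rad, forces in N, time in s.
With the tool pointing down it reaches from about 400 to 850 mm from the base axis. Payload 10.4 kg.
Tool frame: the origin (TCP) lies midway between the tips of the shut fingers; the grasp point (between the pads) lies 19 mm behind it (r.hold_point_z is the distance from the TCP to the grasp point, in mm); z points along the fingers, y is the line along which they close (so a half turn about z gives the same grasp; the last joint's range is limited). The gripper opens to 85 mm and grips with 20 to 120 N. Pads are 22 mm wide; open, the fingers measure 114 mm over their backs; the gripper's body (76 mm by 85 mm) begins 54 mm behind the grasp point. The pads swing forward as they close: fully open they stand 13 mm farther back than shut.
Start: joints at [1.211, 0.332, -0.065, 1.46, 0.022, 1.35, -0.088], TCP at [206.565, -589.9, 231.338] pointing down, gripper open.
Joint ranges: [-2.6, 2.6], [-0.5, 2.12], [-1.47, 1.34], [0.16, 2.42], [-1.27, 4.41], [0.06, 2.06], [-2.6, 2.6]. Speed limits (rad/s): [2.22, 2.22, 2.79, 2.79, 3.14, 3.14, 3.14].

## Interface

Orientations are given as [roll, pitch, yaw] about the fixed x, y, z axes, in that order (R = Rz(yaw) Ry(pitch) Rx(roll)).
In Python, from plant import r gives the robot as it stands. The module is installed in compiled form; this text tells all that it offers.
- The arm moves only by the tool arm_command, never from a script. Its argument "commands" is a list of rows, each an object with "offset": the shift along the tool's x, y, z in m, a list of three; "angular": the turn, a rotation vector about the tool's x, y, z in degrees, a list of three; "jaw": the opening, from -1 (shut) to 1 (fully open). A call has exactly 8 rows; each row is the pose to reach, as a shift and turn from the pose commanded when the call began, along the tool's axes at that moment; what a row does not reach only later rows make up. A row lasts 1/8 s, in which the tool goes at most 62.5 mm and 10.7 degrees, less where a joint would pass 70% of its speed; a pose out of reach is approached as far as the arm can. A call with a gripper value outside its range is refused whole. The fingers move at their own pace and stop on an object; "squeeze" is the grip in N (left out, the last holds). Time passes only in rows, so rows that repeat a pose let the fingers close, or fill a call up. It gives the time, the measured TCP pose, the force, the opening and the grip force at its end, in the units of the state.
- r.get_obs(): the state, without advancing time (a new reading comes with each control period).
- r.snapshot(name): name is "side" or "top" or "wrist"; returns a dict with "pixels" (480x640x3 uint8, blue, green, red), "K" (3x3 intrinsics, pixels), "k1" (the pictures are not rectified: a ray, as slopes to the right and down, at radius r is drawn at 1 + k1 r^2 times it, then the intrinsics apply), "rvec" (rotation vector, rad) and "tvec" (3), from world to camera coordinates, as OpenCV has them; the wrist camera has in their place "mount" (4x4, takes a point from camera to tool coordinates, whose origin is the TCP and whose axes are the flange's). Camera axes: x right, y down, z forward; pixel columns grow to the right and rows downward; lengths in mm; the calibration is good to about 2 mm. A picture is of the moment at which its call begins: read the wrist's pose just before it. There is no depth.
- r.job_done(): hands the job in; it is judged then, once.
The state is a dict: "clock": time; "q": joint angles; "dq": joint speeds; "tau": joint torques, N m; "eef_pos": TCP position; "ee_rot": TCP orientation; "force": force on the tool from outside, world axes, zero at the start; "ft_torque": the same for the moment, N m; "gripper_width": opening from 0.0 (shut) to 1.0 (fully open); "finger_force": force on a finger pad.
Only numpy, scipy, OpenCV 4.12 (cv2) and the standard library are available. Lean on these libraries where they do the work, as an engineer would, in place of code of your own. Each camera call takes 0.05 s, during which the arm holds its last target. There are 200 camera calls.

## Task

The two oilstones lie stacked at the back of the plywood board, behind the carton and the tape measure. Stand the carton and the tape measure aside on the rubber mat, lay each stone centred on the pad of the cradle made for its length, and only then stand the carton and the tape measure back on the board, each exactly where it was at the start and square to the board as before. Keep the carton and the tape measure upright all along and leave the grease tin and the steel block alone.

Things in the scene. Friction and masses are not known exactly. Their poses are not given: they have to be found in the camera images.
- carton: white card part carton standing upright, 55 (x) x 105 (y) x 125 mm high, 0.34 kg; grasp it across its 55 mm side, high up. Origin at the centre of its underside, z up. At the start it stands on the board's front half, left or right; remember its starting place, it must come back to it
- tape: yellow tape measure standing upright on its base, 34 (x) x 70 (y) x 65 mm high, 0.21 kg; grasp it across its flat 34 mm sides, near the top (at the start the stones behind it reach 44 mm above the board). Origin at its underside, centred in x, body from -32 to +38 mm in y, z up. At the start it stands on the board's front half beside the carton; remember its starting place, it must come back to it
- stone_long: the longer oilstone, a grey slab 52 (x) x 165 (y) x 24 mm thick, 0.62 kg, lying on the back half of the board, under the shorter stone; grasp it across 52 mm. Origin at the centre of its underside, y along its length
- stone_short: the shorter oilstone, a red-brown slab 42 (x) x 130 (y) x 20 mm thick, 0.33 kg, lying on top of the longer one; grasp it across 42 mm. Origin at the centre of its underside, y along its length
- cradle_long: long stone cradle, fixed to the bench: wooden base 76 (x) x 221 (y) mm with a black rubber pad whose top is 10 mm above the origin, between two dark end cleats that rise to 18.5 mm and stand 185 mm apart along y; the long sides are open. Origin at the centre of its underside, y along its length. Takes the 165 mm stone, lying along it
- cradle_short: short stone cradle, fixed to the bench: the same make but the base 64 (x) x 186 (y) mm and the cleats 150 mm apart; pad top 10 mm above the origin. Origin at the centre of its underside, y along its length. Takes the 130 mm stone, lying along it
- mat: black rubber mat lying fixed on the bench, 100 (x) x 280 (y) x 4 mm, the area for setting things aside. Origin at the centre of its underside, y along its length
- board: plywood storage board, fixed to the bench, 210 (x) x 290 (y) mm, its top 12 mm above the origin, an 8 mm high aluminium strip along either end (y = +-138 mm). Origin at the centre of its underside; its front half (-x) is nearer the robot. Stones at x = +30 mm, carton and tape measure at about x = -34 mm, y = about +-59 mm at the start
- tin: bystander: round grease tin 67 mm across, 48 mm high, behind and to the right of the board; leave it alone. Origin at the centre of its underside
- block: bystander: ground steel block 40 (x) x 75 (y) x 30 mm, in front of the board; leave it alone. Origin at the centre of its underside
Not all that is in view belongs to the job. There is more than one size of the tape; the job needs the middle-sized.

How it is judged (in metres and radians):
On the way, in this order (a step that is already met when the one before it is completed fails the run):
1. the carton and the tape measure both stand released on the mat (x of carton in the frame of mat between -0.05 and 0.05 m and y of carton in the frame of mat between -0.14 and 0.14 m and z of carton in the frame of mat between -0.002 and 0.01 m and angle between each of carton, tape's own z axis and vertical below 0.15 rad and contact force between each of carton, tape and the fingers below 0.3 N and linear speed of each of carton, tape below 0.03 m/s and x of tape in the frame of mat between -0.05 and 0.05 m and y of tape in the frame of mat between -0.14 and 0.14 m and z of tape in the frame of mat between -0.002 and 0.01 m), for 0.2 s.
2. with both still on the mat, each stone lies released in its own cradle (all of step 1 and x of stone_long in the frame of cradle_long between -0.013 and 0.013 m and y of stone_long in the frame of cradle_long between -0.013 and 0.013 m and z of stone_long in the frame of cradle_long between 0.005 and 0.015 m and angle between the y axis of stone_long and the y axis of cradle_long, either way round below 0.2 rad and angle between each of stone_long, stone_short's own z axis and vertical below 0.06 rad and contact force between each of stone_long, stone_short and the fingers below 0.3 N and linear speed of each of stone_long, stone_short below 0.03 m/s and x of stone_short in the frame of cradle_short between -0.013 and 0.013 m and y of stone_short in the frame of cradle_short between -0.013 and 0.013 m and z of stone_short in the frame of cradle_short between 0.005 and 0.015 m and angle between the y axis of stone_short and the y axis of cradle_short, either way round below 0.2 rad), for 0.2 s.
At the end, for the whole second after the job is handed in: Each stone lies flat at rest in its own cradle, within 13 mm of its centre along and across and 0.2 rad of its line; carton and tape measure stand upright at rest within 15 mm of where each started, within 0.2 rad of square to the board; all released (x of stone_long in the frame of cradle_long between -0.013 and 0.013 m and y of stone_long in the frame of cradle_long between -0.013 and 0.013 m and z of stone_long in the frame of cradle_long between 0.005 and 0.015 m and angle between the y axis of stone_long and the y axis of cradle_long, either way round below 0.2 rad and angle between each of stone_long, stone_short's own z axis and vertical below 0.06 rad and contact force between each of stone_long, stone_short, carton, tape and the fingers below 0.3 N and linear speed of each of stone_long, stone_short, carton, tape below 0.03 m/s and x of stone_short in the frame of cradle_short between -0.013 and 0.013 m and y of stone_short in the frame of cradle_short between -0.013 and 0.013 m and z of stone_short in the frame of cradle_short between 0.005 and 0.015 m and angle between the y axis of stone_short and the y axis of cradle_short, either way round below 0.2 rad and distance of each of carton, tape from where it was at the start of the episode below 0.015 m and angle between the y axis of each of carton, tape and the y axis of board, either way round below 0.2 rad and angle between each of carton, tape's own z axis and vertical below 0.1 rad); the robot touches nothing.
It fails at once if the carton or the tape measure is tipped over (more than 0.5 rad) (angle between any of carton, tape's own z axis and vertical above 0.5 rad).
It fails at once if the grease tin or the steel block is shifted by more than 20 mm (distance of any of tin, block from where it was at the start of the episode above 0.02 m).
It also fails if it takes over 136 s, if anything falls off the work surface, if the arm or the gripper's body presses on something with over 40 N, if the wrist force passes 120 N, or if a joint passes its speed limit or range.

## Working session

There is one attempt and no reset: what is moved stays moved. The work goes in short steps, Python scripts to look and compute and a tool call to move; the robot and the scene stay as the last step left them, time stands still between calls to the robot, and variables do not carry over. Pictures are saved under pics/ and viewed, at most 14 in all, crops included, and the job is handed in when it is done.

Besides the shell and the picture viewer there is one more tool, called after "Call:" in YAML: its name, and indented under it one key for each argument. arm_command: Moves the arm, as the interface text tells. Its arguments: {"type":"object","properties":{"commands":{"type":"array","items":{"type":"object","properties":{"offset":{"type":"array","items":{"type":"number"}},"angular":{"type":"array","items":{"type":"number"}},"jaw":{"type":"number"}}}},"squeeze":{"type":"number"}},"required":["commands"]}

```bash
mkdir -p pics; cat > h.py <<'E'
import numpy as np, cv2, json
from scipy.spatial.transform import Rotation as R
def snap(r,name,fn):
    o=r.get_obs(); s=r.snapshot(name); cv2.imwrite('pics/'+fn+'.png',s['pixels'])
    d={k:np.array(v).tolist() for k,v in s.items() if k!='pixels'}
    d['p']=np.array(o['eef_pos']).tolist(); d['o']=np.array(o['ee_rot']).tolist()
    json.dump(d,open('pics/'+fn+'.json','w')); return s
def cam(fn):
    d=json.load(open('pics/'+fn+'.json'))
    K=np.array(d['K']); k1=float(np.array(d['k1']).ravel()[0])
    if 'rvec' in d:
        Rw=R.from_rotvec(np.array(d['rvec']).ravel()).as_matrix(); t=np.array(d['tvec']).ravel()
        Rc=Rw.T; C=-Rw.T@t
    else:
        M=np.array(d['mount']); T=R.from_euler('xyz',d['o']).as_matrix()
        Rc=T@M[:3,:3]; C=T@M[:3,3]+np.array(d['p'])
    return K,k1,Rc,C
def px2w(fn,pts,z):
    K,k1,Rc,C=cam(fn); out=[]
    for p in pts:
        n=cv2.undistortPoints(np.array([[p]],float),K,np.array([k1,0,0,0]))[0,0]
        v=Rc@np.array([n[0],n[1],1]); out.append(C+v*(z-C[2])/v[2])
    return np.array(out)
def w2px(fn,P):
    K,k1,Rc,C=cam(fn); P=np.atleast_2d(np.array(P,float))
    rv=cv2.Rodrigues(Rc.T)[0]; t=-Rc.T@C
    return cv2.projectPoints(P,rv,t,K,np.array([k1,0,0,0]))[0][:,0]
E
python3 - <<'E'
from plant import r
from h import *
print(r.get_obs()); print(r.hold_point_z)
s=snap(r,'top','top0'); snap(r,'side','side0')
print(s['K'],s['k1'],cam('top0')[2:],cam('side0')[2:])
E
```

```text
{'clock': 0.0, 'q': array([ 1.21138996,  0.33288435, -0.06466631,  1.46093373,  0.02160927,
        1.34994439, -0.08848779]), 'dq': array([-0.00185591,  0.0002257 , -0.00069922, -0.00094613,  0.00141427,
        0.00026874, -0.00012134]), 'tau': array([-4.72355605e-04, -6.25442362e+01,  4.88822884e-02, -3.91600370e+01,
        1.62223406e-02,  9.89093125e-03, -7.57779981e-05]), 'eef_pos': array([ 206.39046044, -589.52883118,  230.51170216]), 'ee_rot': array([-3.14012108e+00,  8.98444205e-05,  3.36809665e-01]), 'force': array([ 0.32216987, -0.20595852, -0.02064946]), 'ft_torque': array([-0.03419487, -0.00089327, -0.06607748]), 'finger_force': 0.0, 'gripper_width': 0.9967300172044035}
18.700000000000003
[[609.85658838   0.         312.69882987]
 [  0.         609.85658838 233.97116831]
 [  0.           0.           1.        ]] -0.09182500955997093 (array([[ 0.02909367, -0.99245902,  0.11907418],
       [-0.99951923, -0.03016214, -0.00718047],
       [ 0.01071785, -0.11880803, -0.9928594 ]]), array([ 352.89534475, -105.39104362, 1569.48229047])) (array([[ 0.06166458, -0.42045711,  0.9052145 ],
       [-0.99809183, -0.02307799,  0.05727218],
       [-0.00318997, -0.90701887, -0.4210779 ]]), array([-828.17623183, -204.677666  ,  701.92864055]))
```

View pics/top0.png

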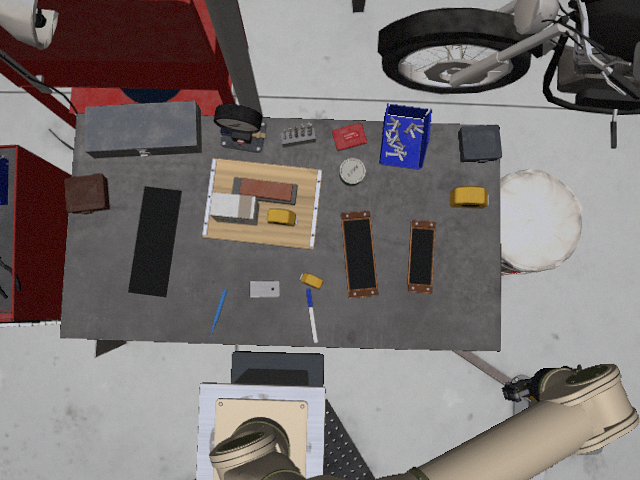

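View pics/side0.png

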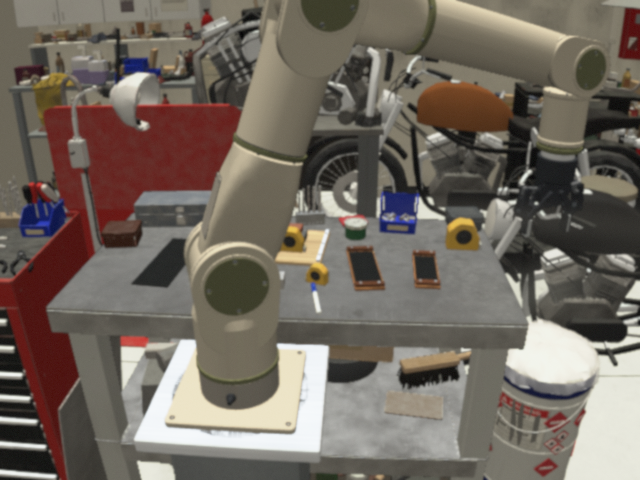

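Candidates for the tape are the yellow ones at top-view (282,216) on the board beside the carton, (468,197) at the right (larger), and (312,282) in front (smaller). The one on the board fits the description. I'll check it in close crops.

```bash
python3 - <<'E'
import cv2
a=cv2.imread('pics/top0.png')
cv2.imwrite('pics/c1.png',cv2.resize(a[150:255,195:335],None,fx=5.6,fy=5.6,interpolation=cv2.INTER_CUBIC))
cv2.imwrite('pics/c2.png',cv2.resize(a[205:302,335:445],None,fx=6,fy=6,interpolation=cv2.INTER_CUBIC))
E
```

```text
(no output)
```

View pics/c1.png

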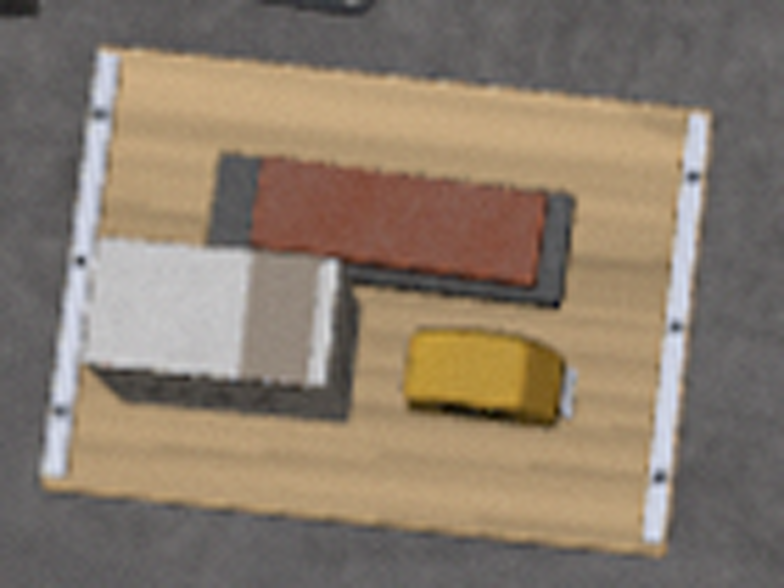

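View pics/c2.png

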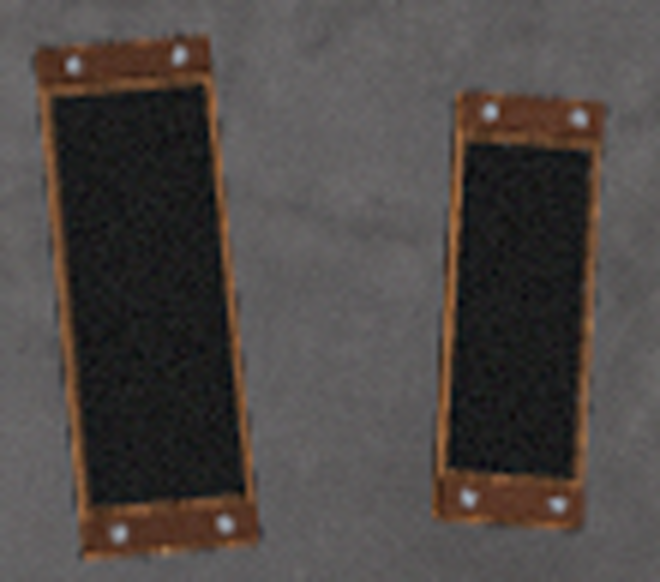

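```bash
cat > m.py <<'E'
from h import *
def c1(p): p=np.array(p,float); return (p+.5)/5.6-.5+[195,150]
def c2(p): p=np.array(p,float); return (p+.5)/6-.5+[335,205]
def rep(n,W):
    e=[np.linalg.norm(W[i]-W[i-1]) for i in range(len(W))]
    print(n,W[:,:2].round(1).tolist(),'c',W[:,:2].mean(0).round(1),'edges(30,01,12,23)',np.round(e,1),'yaw01',np.degrees(np.arctan2(*(W[0]-W[1])[[1,0]])).round(1),'yaw03', np.degrees(np.arctan2(*(W[0]-W[3])[[1,0]])).round(1))
if __name__=='__main__':
    f='top0'
    rep('board',px2w(f,c1([(98,48),(712,110),(665,553),(42,488)]),14))
    rep('carton',px2w(f,c1([(97,238),(342,258),(325,387),(88,365)]),137))
    rep('tape',px2w(f,c1([(412,328),(553,343),(558,424),(406,405)]),75))
    rep('short',px2w(f,c1([(262,157),(548,190),(535,286),(252,250)]),56))
    rep('long',px2w(f,c1([(220,152),(575,192),(560,305),(207,262)]),36))
    rep('cl',px2w(f,c2([(37,50),(208,37),(260,540),(83,556)]),18.5))
    rep('cs',px2w(f,c2([(458,92),(606,102),(582,528),(436,518)]),18.5))
    rep('mat',px2w(f,[(147,187),(182,190),(166,297),(129,292)],4))
    rep('block',px2w(f,[(250,281),(279,281),(279,297),(250,297)],30))
E
python3 m.py
```

```text
board [[730.9, 152.0], [709.9, -135.2], [502.4, -119.4], [523.7, 167.3]] c [616.7  16.2] edges(30,01,12,23) [207.8 288.  208.1 287.5] yaw01 85.8 yaw03 -4.2
carton [[618.1, 127.8], [612.5, 22.9], [556.8, 27.8], [563.2, 128.9]] c [587.7  76.8] edges(30,01,12,23) [ 54.8 105.1  55.9 101.3] yaw01 87.0 yaw03 -1.1
tape [[593.2, -3.9], [588.4, -66.5], [552.3, -69.9], [558.7, -2.6]] c [573.2 -35.7] edges(30,01,12,23) [34.5 62.8 36.3 67.7] yaw01 85.6 yaw03 -2.2
short [[672.4, 68.2], [661.1, -61.5], [617.1, -57.1], [629.6, 70.8]] c [645.1   5.1] edges(30,01,12,23) [ 42.9 130.1  44.3 128.5] yaw01 85.0 yaw03 -3.5
long [[678.4, 89.8], [664.7, -73.3], [612.1, -68.1], [627.1, 93.4]] c [645.6  10.5] edges(30,01,12,23) [ 51.4 163.7  52.8 162.2] yaw01 85.2 yaw03 -4.0
cl [[595.7, -187.2], [603.6, -260.6], [389.0, -286.7], [380.2, -211.8]] c [ 492.1 -236.6] edges(30,01,12,23) [216.9  73.8 216.2  75.4] yaw01 96.2 yaw03 6.5
cs [[583.1, -368.8], [580.8, -433.0], [397.7, -423.9], [400.3, -361.4]] c [ 490.5 -396.8] edges(30,01,12,23) [182.9  64.2 183.3  62.5] yaw01 87.9 yaw03 -2.3
mat [[651.4, 321.1], [646.0, 228.2], [366.6, 254.5], [376.1, 351.2]] c [510.  288.7] edges(30,01,12,23) [277.   93.  280.7  97.2] yaw01 86.7 yaw03 -6.2
block [[413.4, 38.0], [415.6, -35.1], [375.5, -36.5], [373.3, 36.4]] c [394.4   0.7] edges(30,01,12,23) [40.2 73.1 40.2 72.9] yaw01 91.8 yaw03 2.3
```

Top view shows the carton at crop (97..342,238..387), the mid-sized tape (hook to the right) at (406..560,328..424), and the stones stacked behind. The sizes I measured match the given ones. The right-hand tape is larger and the front one smaller, so the one on the board is the right one. Next I'll take a wrist view over the board.

```bash
cat >> h.py <<'E'
def go(r,*targets):
    "for successive (x,y,z,yaw_deg) print tool-frame offset (m) and turn about tool z (deg)"
    o=r.get_obs(); p=np.array(o['eef_pos']); e=o['ee_rot']; y=np.degrees(e[2])
    print('at',p.round(1),np.degrees(e).round(2),'t',round(float(o['clock']),2),'w',round(float(o['gripper_width']),3),'ff',round(float(o['finger_force']),1),'F',np.round(o['force'],1))
    for t in targets:
        T=R.from_euler('xyz',[np.pi,0,np.radians(y)]).as_matrix()
        d=T.T@(np.array(t[:3])-p)/1000
        print(t,'off',d.round(4).tolist(),'ang',round(-(t[3]-y),2),'len',round(np.linalg.norm(d)*1000))
        p=np.array(t[:3]);y=t[3]
E
python3 - <<'E'
from plant import r
from h import *
s=r.snapshot('wrist'); print(s['mount'].round(3))
go(r,(400,-290,330,53),(560,20,380,85.8))
E
```

```text
[[-1.00000e-03 -9.64000e-01 -2.65000e-01  6.77820e+01]
 [ 1.00000e+00 -1.00000e-03 -0.00000e+00  2.41000e-01]
 [-0.00000e+00 -2.65000e-01  9.64000e-01 -1.41641e+02]
 [ 0.00000e+00  0.00000e+00  0.00000e+00  1.00000e+00]]
at [ 206.5 -589.6  230.7] [-179.94    0.     19.3 ] t 0.15 w 0.994 ff 0.0 F [ 0.1  0.8 -0.1]
(400, -290, 330, 53) off [0.2817, -0.2188, -0.0993] ang -33.7 len 370
(560, 20, 380, 85.8) off [0.3439, -0.0588, -0.05] ang -32.8 len 352
```

```bash
python3 - <<'E'
from plant import r
from h import *
go(r,(400,-290,330,53),(600,75,370,85.8))
E
```

```text
at [ 206.5 -589.6  230.7] [-179.94    0.     19.3 ] t 0.15 w 0.994 ff 0.0 F [ 0.1  0.8 -0.1]
(400, -290, 330, 53) off [0.2817, -0.2188, -0.0993] ang -33.7 len 370
(600, 75, 370, 85.8) off [0.4119, -0.0599, -0.04] ang -32.8 len 418
```

Call:
arm_command:
  commands:
    - {"offset": [0.035,-0.027,-0.0124],"angular": [0,0,-4.2]}
    - {"offset": [0.07,-0.055,-0.025],"angular": [0,0,-8.4]}
    - {"offset": [0.106,-0.082,-0.037],"angular": [0,0,-12.6]}
    - {"offset": [0.141,-0.109,-0.05],"angular": [0,0,-16.8]}
    - {"offset": [0.176,-0.137,-0.062],"angular": [0,0,-21]}
    - {"offset": [0.211,-0.164,-0.074],"angular": [0,0,-25.2]}
    - {"offset": [0.246,-0.191,-0.087],"angular": [0,0,-29.5]}
    - {"offset": [0.282,-0.219,-0.1],"angular": [0,0,-33.7]}

```text
invalid input
```

Call:
arm_command:
  commands:
    - {"offset": [0.035,-0.027,-0.0124],"angular": [0,0,-4.2],"jaw": 1}
    - {"offset": [0.07,-0.055,-0.025],"angular": [0,0,-8.4],"jaw": 1}
    - {"offset": [0.106,-0.082,-0.037],"angular": [0,0,-12.6],"jaw": 1}
    - {"offset": [0.141,-0.109,-0.05],"angular": [0,0,-16.8],"jaw": 1}
    - {"offset": [0.176,-0.137,-0.062],"angular": [0,0,-21],"jaw": 1}
    - {"offset": [0.211,-0.164,-0.074],"angular": [0,0,-25.2],"jaw": 1}
    - {"offset": [0.246,-0.191,-0.087],"angular": [0,0,-29.5],"jaw": 1}
    - {"offset": [0.282,-0.219,-0.1],"angular": [0,0,-33.7],"jaw": 1}

```text
clock: 1.15
eef_pos: [400.8, -288.7, 331.6]
ee_rot: [-3.142, 0.0, 0.927]
force: [1.0, -0.8, -0.6]
gripper_width: 0.999
finger_force: 0.0
```

Call:
arm_command:
  commands:
    - {"offset": [0.052,-0.0075,-0.005],"angular": [0,0,-4.1],"jaw": 1}
    - {"offset": [0.103,-0.015,-0.01],"angular": [0,0,-8.2],"jaw": 1}
    - {"offset": [0.154,-0.022,-0.015],"angular": [0,0,-12.3],"jaw": 1}
    - {"offset": [0.206,-0.03,-0.02],"angular": [0,0,-16.4],"jaw": 1}
    - {"offset": [0.257,-0.037,-0.025],"angular": [0,0,-20.5],"jaw": 1}
    - {"offset": [0.309,-0.045,-0.03],"angular": [0,0,-24.6],"jaw": 1}
    - {"offset": [0.412,-0.06,-0.04],"angular": [0,0,-32.8],"jaw": 1}
    - {"offset": [0.412,-0.06,-0.04],"angular": [0,0,-32.8],"jaw": 1}

```text
clock: 2.15
eef_pos: [601.0, 77.8, 371.1]
ee_rot: [-3.141, -0.001, 1.501]
force: [0.2, -0.2, -0.2]
gripper_width: 1.002
finger_force: 0.0
```

```bash
python3 - <<'E'
from plant import r
from h import *
go(r)
s=snap(r,'wrist','w1'); print(s['K'][0])
go(r)
E
```

```text
at [601.   77.8 371.1] [-1.7997e+02 -5.0000e-02  8.6010e+01] t 2.15 w 1.002 ff 0.0 F [ 0.2 -0.2 -0.2]
[381.88255187   0.         317.89557232]
at [601.5  82.7 370.6] [-179.93   -0.19   86.2 ] t 2.2 w 1.003 ff 0.0 F [-3.3  2.8 -1.7]
```

View pics/w1.png

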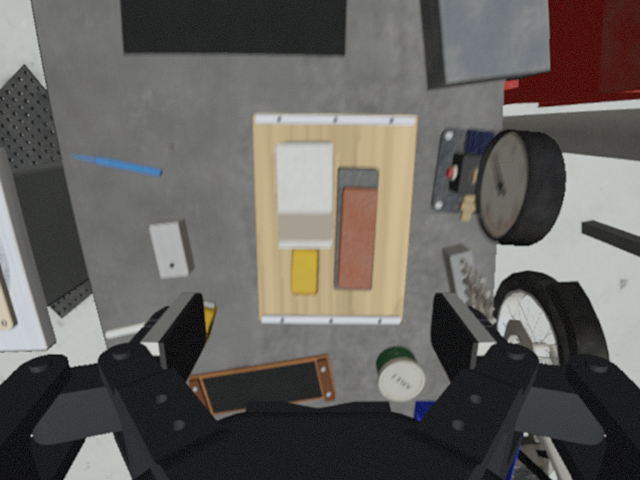

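```bash
python3 - <<'E'
from plant import r
from h import *
for i in range(2): r.snapshot('wrist')
snap(r,'wrist','w2'); go(r)
a=cv2.imread('pics/w2.png')
cv2.imwrite('pics/w2c.png',cv2.resize(a[100:340,240:430],None,fx=2.5,fy=2.5,interpolation=cv2.INTER_CUBIC))
E
```

```text
at [600.4  75.7 370.7] [-1.7994e+02 -1.0000e-02  8.5880e+01] t 2.35 w 1.001 ff 0.0 F [-0.7 -0.5 -0.2]
```

View pics/w2c.png

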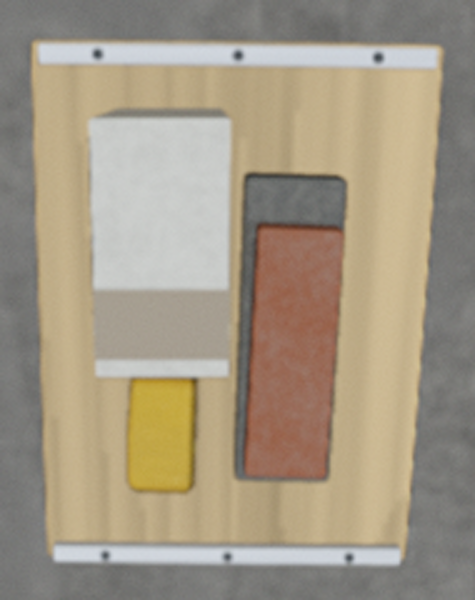

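```bash
cat > m2.py <<'E'
from m import *
def c(p): p=np.array(p,float); return (p+.5)/2.5-.5+[240,100]
f='w2'
def q(n,p,z): rep(n,px2w(f,c(p),z))
# order so that 0->1 is along -y
q('board',[(441,44),(404,560),(49,560),(33,43)],14)
q('carton',[(230,117),(228,376),(97,376),(90,117)],137)
q('short',[(342,227),(328,478),(245,476),(257,224)],56)
q('long',[(345,178),(329,480),(235,478),(247,175)],36)
q('tape77',[(195,379),(194,488),(128,488),(131,379)],75)
E
python3 m2.py
python3 - <<'E'
from m2 import *
from scipy.spatial.transform import Rotation as R
b=np.array([616.5,16.2]);
for n in('top0','w2'):
    print(n, w2px(n,[(573,-36,77),(645,5,56)]))
E
```

```text
board [[730.2, 152.3], [707.7, -134.5], [501.7, -119.9], [525.3, 166.8]] c [616.2  16.2] edges(30,01,12,23) [205.4 287.7 206.5 287.8] yaw01 85.5 yaw03 -4.0
carton [[617.9, 128.5], [610.7, 24.3], [556.8, 28.1], [564.1, 132.3]] c [587.4  78.3] edges(30,01,12,23) [ 53.9 104.4  54.  104.5] yaw01 86.1 yaw03 -4.1
short [[671.1, 69.6], [660.0, -60.6], [617.2, -56.4], [630.3, 73.8]] c [644.7   6.6] edges(30,01,12,23) [ 41.  130.6  43.  130.9] yaw01 85.1 yaw03 -5.9
long [[676.2, 90.7], [662.9, -70.8], [612.3, -66.0], [627.8, 95.5]] c [644.8  12.3] edges(30,01,12,23) [ 48.7 162.   50.9 162.2] yaw01 85.3 yaw03 -5.6
tape77 [[595.6, 4.0], [591.1, -52.7], [558.3, -50.4], [564.9, 6.2]] c [577.5 -23.2] edges(30,01,12,23) [30.8 56.9 32.8 57. ] yaw01 85.5 yaw03 -4.0
board [[730.2, 152.3], [707.7, -134.5], [501.7, -119.9], [525.3, 166.8]] c [616.2  16.2] edges(30,01,12,23) [205.4 287.7 206.5 287.8] yaw01 85.5 yaw03 -4.0
carton [[617.9, 128.5], [610.7, 24.3], [556.8, 28.1], [564.1, 132.3]] c [587.4  78.3] edges(30,01,12,23) [ 53.9 104.4  54.  104.5] yaw01 86.1 yaw03 -4.1
short [[671.1, 69.6], [660.0, -60.6], [617.2, -56.4], [630.3, 73.8]] c [644.7   6.6] edges(30,01,12,23) [ 41.  130.6  43.  130.9] yaw01 85.1 yaw03 -5.9
long [[676.2, 90.7], [662.9, -70.8], [612.3, -66.0], [627.8, 95.5]] c [644.8  12.3] edges(30,01,12,23) [ 48.7 162.   50.9 162.2] yaw01 85.3 yaw03 -5.6
tape77 [[595.6, 4.0], [591.1, -52.7], [558.3, -50.4], [564.9, 6.2]] c [577.5 -23.2] edges(30,01,12,23) [30.8 56.9 32.8 57. ] yaw01 85.5 yaw03 -4.0
top0 [[280.77085243 216.49314679]
 [265.89281235 189.00596627]]
w2 [[301.63443791 284.02744567]
 [357.19223423 243.25761766]]
```

```bash
python3 - <<'E'
from plant import r
from h import *
go(r,(587.4,77.6,108,85.8),(587.4,77.6,240,85.8),(580,281,240,84),(580,281,101,84),(580,281,240,84))
E
```

```text
at [600.4  75.7 370.7] [-1.7994e+02 -1.0000e-02  8.5880e+01] t 2.35 w 1.001 ff 0.0 F [-0.7 -0.5 -0.2]
(587.4, 77.6, 108, 85.8) off [0.0009, -0.0131, 0.2627] ang 0.08 len 263
(587.4, 77.6, 240, 85.8) off [0.0, 0.0, -0.132] ang -0.0 len 132
(580, 281, 240, 84) off [0.2023, -0.0223, -0.0] ang 1.8 len 204
(580, 281, 101, 84) off [0.0, -0.0, 0.139] ang 0 len 139
(580, 281, 240, 84) off [0.0, 0.0, -0.139] ang 0 len 139
```

Call:
arm_command:
  commands:
    - {"offset": [0.001,-0.013,0.045],"angular": [0,0,0],"jaw": 1}
    - {"offset": [0.001,-0.013,0.09],"angular": [0,0,0],"jaw": 1}
    - {"offset": [0.001,-0.013,0.135],"angular": [0,0,0],"jaw": 1}
    - {"offset": [0.001,-0.013,0.18],"angular": [0,0,0],"jaw": 1}
    - {"offset": [0.001,-0.013,0.215],"angular": [0,0,0],"jaw": 1}
    - {"offset": [0.001,-0.013,0.245],"angular": [0,0,0],"jaw": 1}
    - {"offset": [0.001,-0.013,0.263],"angular": [0,0,0],"jaw": 1}
    - {"offset": [0.001,-0.013,0.263],"angular": [0,0,0],"jaw": 1}

```text
clock: 3.35
eef_pos: [586.9, 76.0, 107.6]
ee_rot: [-3.14, 0.001, 1.496]
force: [-1.1, -0.1, 0.4]
gripper_width: 1.0
finger_force: 0.0
```

Call:
arm_command:
  commands:
    - {"offset": [0,0,0],"angular": [0,0,0],"jaw": 0.6}
    - {"offset": [0,0,0],"angular": [0,0,0],"jaw": 0.3}
    - {"offset": [0,0,0],"angular": [0,0,0],"jaw": -0.2}
    - {"offset": [0,0,0],"angular": [0,0,0],"jaw": -0.2}
    - {"offset": [0,0,0],"angular": [0,0,0],"jaw": -0.2}
    - {"offset": [0,0,0],"angular": [0,0,0],"jaw": -0.2}
    - {"offset": [0,0,0],"angular": [0,0,0],"jaw": -0.2}
    - {"offset": [0,0,0],"angular": [0,0,0],"jaw": -0.2}
  squeeze: 40

```text
clock: 4.35
eef_pos: [587.9, 77.2, 109.8]
ee_rot: [3.14, 0.0, 1.498]
force: [-2.4, -0.4, 6.8]
gripper_width: 0.64
finger_force: 41.9
```

Call:
arm_command:
  commands:
    - {"offset": [0,0,-0.01],"angular": [0,0,0],"jaw": -0.2}
    - {"offset": [0,0,-0.025],"angular": [0,0,0],"jaw": -0.2}
    - {"offset": [0,0,-0.045],"angular": [0,0,0],"jaw": -0.2}
    - {"offset": [0,0,-0.065],"angular": [0,0,0],"jaw": -0.2}
    - {"offset": [0,0,-0.085],"angular": [0,0,0],"jaw": -0.2}
    - {"offset": [0,0,-0.1],"angular": [0,0,0],"jaw": -0.2}
    - {"offset": [0,0,-0.11],"angular": [0,0,0],"jaw": -0.2}
    - {"offset": [0,0,-0.11],"angular": [0,0,0],"jaw": -0.2}

```text
clock: 5.35
eef_pos: [587.8, 77.2, 218.9]
ee_rot: [3.141, -0.0, 1.497]
force: [-0.3, 0.3, -3.8]
gripper_width: 0.636
finger_force: 43.7
```

Call:
arm_command:
  commands:
    - {"offset": [0.015,-0.002,0],"angular": [0,0,0.2],"jaw": -0.2}
    - {"offset": [0.045,-0.005,0],"angular": [0,0,0.4],"jaw": -0.2}
    - {"offset": [0.08,-0.009,0],"angular": [0,0,0.6],"jaw": -0.2}
    - {"offset": [0.115,-0.013,0],"angular": [0,0,0.9],"jaw": -0.2}
    - {"offset": [0.15,-0.017,0],"angular": [0,0,1.2],"jaw": -0.2}
    - {"offset": [0.18,-0.02,0],"angular": [0,0,1.5],"jaw": -0.2}
    - {"offset": [0.197,-0.022,0],"angular": [0,0,1.8],"jaw": -0.2}
    - {"offset": [0.203,-0.022,0],"angular": [0,0,1.8],"jaw": -0.2}

```text
clock: 6.35
eef_pos: [579.8, 282.4, 217.8]
ee_rot: [-3.141, 0.0, 1.468]
force: [0.2, -0.6, -3.4]
gripper_width: 0.635
finger_force: 43.6
```

```bash
python3 - <<'E'
from plant import r
from h import *
snap(r,'wrist','w3'); snap(r,'side','s3')
go(r,(580,281,101,84))
a=cv2.imread('pics/w3.png');b=cv2.imread('pics/s3.png')
cv2.imwrite('pics/j3.png',np.vstack([cv2.resize(a,(400,300)),cv2.resize(b[150:390,30:350],(400,300))]))
E
```

```text
at [580.5 281.1 218. ] [-1.7998e+02  2.0000e-02  8.4010e+01] t 6.45 w 0.635 ff 43.6 F [-0.2  0.6 -2.5]
(580, 281, 101, 84) off [-0.0001, -0.0004, 0.117] ang 0.01 len 117
```

View pics/j3.png

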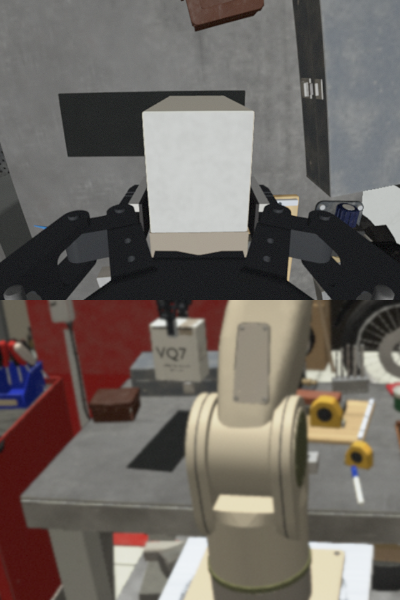

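The carton is held upright (wrist view 115–255 wide) above the mat's far end. I'll lower it and release.

Call:
arm_command:
  commands:
    - {"offset": [0,0,0.02],"angular": [0,0,0],"jaw": -0.2}
    - {"offset": [0,0,0.045],"angular": [0,0,0],"jaw": -0.2}
    - {"offset": [0,0,0.07],"angular": [0,0,0],"jaw": -0.2}
    - {"offset": [0,0,0.09],"angular": [0,0,0],"jaw": -0.2}
    - {"offset": [0,0,0.105],"angular": [0,0,0],"jaw": -0.2}
    - {"offset": [0,0,0.112],"angular": [0,0,0],"jaw": -0.2}
    - {"offset": [0,0,0.116],"angular": [0,0,0],"jaw": -0.2}
    - {"offset": [0,0,0.116],"angular": [0,0,0],"jaw": -0.2}

```text
clock: 7.45
eef_pos: [580.6, 281.3, 102.6]
ee_rot: [3.141, -0.0, 1.466]
force: [-1.0, 0.1, -3.4]
gripper_width: 0.636
finger_force: 43.6
```

Call:
arm_command:
  commands:
    - {"offset": [0,0,0],"angular": [0,0,0],"jaw": 0.4}
    - {"offset": [0,0,0],"angular": [0,0,0],"jaw": 0.6}
    - {"offset": [0,0,0],"angular": [0,0,0],"jaw": 1}
    - {"offset": [0,0,0],"angular": [0,0,0],"jaw": 1}
    - {"offset": [0,0,-0.02],"angular": [0,0,0],"jaw": 1}
    - {"offset": [0,0,-0.06],"angular": [0,0,0],"jaw": 1}
    - {"offset": [0,0,-0.1],"angular": [0,0,0],"jaw": 1}
    - {"offset": [0,0,-0.12],"angular": [0,0,0],"jaw": 1}

```text
clock: 8.45
eef_pos: [581.1, 281.9, 226.1]
ee_rot: [3.138, -0.002, 1.466]
force: [0.1, 0.2, -0.4]
gripper_width: 0.999
finger_force: 0.0
```

```bash
python3 - <<'E'
from plant import r
from h import *
go(r,(576.5,-37,150,85.8),(576.5,-37,47,85.8),(576.5,-37,160,85.8),(440,296,160,84),(440,296,40,84))
E
```

```text
at [581.1 281.9 226.1] [ 1.798e+02 -1.200e-01  8.401e+01] t 8.45 w 0.999 ff 0.0 F [ 0.1  0.2 -0.4]
(576.5, -37, 150, 85.8) off [-0.3176, 0.0288, 0.0761] ang -1.79 len 328
(576.5, -37, 47, 85.8) off [0.0, -0.0, 0.103] ang -0.0 len 103
(576.5, -37, 160, 85.8) off [0.0, 0.0, -0.113] ang -0.0 len 113
(440, 296, 160, 84) off [0.3221, -0.1605, -0.0] ang 1.8 len 360
(440, 296, 40, 84) off [0.0, -0.0, 0.12] ang 0 len 120
```

Call:
arm_command:
  commands:
    - {"offset": [-0.04,0.004,0],"angular": [0,0,-0.2],"jaw": 0.08}
    - {"offset": [-0.09,0.008,0],"angular": [0,0,-0.5],"jaw": 0.08}
    - {"offset": [-0.145,0.013,0],"angular": [0,0,-0.8],"jaw": 0.08}
    - {"offset": [-0.2,0.018,0.02],"angular": [0,0,-1.1],"jaw": 0.08}
    - {"offset": [-0.25,0.023,0.04],"angular": [0,0,-1.4],"jaw": 0.08}
    - {"offset": [-0.29,0.027,0.06],"angular": [0,0,-1.7],"jaw": 0.08}
    - {"offset": [-0.317,0.029,0.072],"angular": [0,0,-1.8],"jaw": 0.08}
    - {"offset": [-0.317,0.029,0.072],"angular": [0,0,-1.8],"jaw": 0.08}

```text
clock: 9.45
eef_pos: [575.4, -40.0, 149.4]
ee_rot: [-3.14, 0.001, 1.493]
force: [0.3, 1.1, 0.5]
gripper_width: 0.531
finger_force: 0.0
```

```bash
python3 - <<'E'
from plant import r
from h import *
r.snapshot('wrist')
snap(r,'wrist','w4')
go(r,(576.5,-37,47,85.8))
E
```

```text
at [576.2 -36.3 150.7] [ 1.7999e+02 -3.0000e-02  8.5820e+01] t 9.55 w 0.541 ff 0.0 F [0.1 0.4 0.5]
(576.5, -37, 47, 85.8) off [-0.0007, 0.0004, 0.1037] ang 0.02 len 104
```

View pics/w4.png

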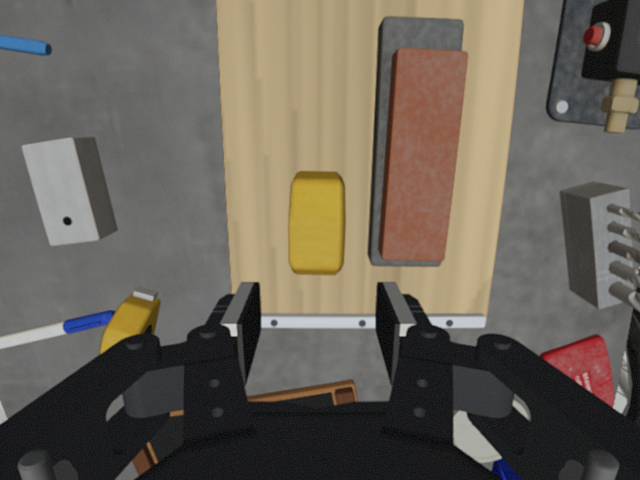

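The tape's top is at (290–344, 171–273), with the short stone at (381–467, 50–261). I'll refine the measurements from this view.

```bash
python3 - <<'E'
from m import rep
from h import *
f='w4'
rep('tape',px2w(f,[(341,172),(343,272),(290,271),(295,172)],75))
rep('short',px2w(f,[(467,52),(446,262),(380,259),(396,49)],56))
rep('long',px2w(f,[(463,20),(440,266),(370,264),(382,17)],36))
E
```

```text
tape [[592.9, 5.2], [590.5, -55.0], [558.6, -51.9], [567.0, 7.1]] c [577.3 -23.7] edges(30,01,12,23) [26.  60.2 32.1 59.7] yaw01 87.7 yaw03 -4.3
short [[671.2, 67.3], [659.5, -60.7], [616.0, -55.2], [629.9, 71.3]] c [644.1   5.6] edges(30,01,12,23) [ 41.5 128.5  43.9 127.2] yaw01 84.8 yaw03 -5.5
long [[676.3, 89.4], [661.8, -71.0], [611.6, -65.6], [626.0, 93.9]] c [643.9  11.7] edges(30,01,12,23) [ 50.5 161.1  50.4 160.2] yaw01 84.8 yaw03 -5.1
```

Call:
arm_command:
  commands:
    - {"offset": [0,0,0.02],"angular": [0,0,0],"jaw": 0.08}
    - {"offset": [0,0,0.045],"angular": [0,0,0],"jaw": 0.08}
    - {"offset": [0,0,0.065],"angular": [0,0,0],"jaw": 0.08}
    - {"offset": [0,0,0.08],"angular": [0,0,0],"jaw": 0.08}
    - {"offset": [0,0,0.09],"angular": [0,0,0],"jaw": 0.08}
    - {"offset": [0,0,0.1],"angular": [0,0,0],"jaw": 0.08}
    - {"offset": [0,0,0.104],"angular": [0,0,0],"jaw": 0.08}
    - {"offset": [0,0,0.104],"angular": [0,0,0],"jaw": 0.08}

```text
clock: 10.55
eef_pos: [576.2, -37.2, 46.3]
ee_rot: [3.142, 0.0, 1.497]
force: [0.4, 0.4, 0.2]
gripper_width: 0.539
finger_force: 0.0
```

Call:
arm_command:
  commands:
    - {"offset": [0,0,0],"angular": [0,0,0],"jaw": 0}
    - {"offset": [0,0,0],"angular": [0,0,0],"jaw": -0.2}
    - {"offset": [0,0,0],"angular": [0,0,0],"jaw": -0.6}
    - {"offset": [0,0,0],"angular": [0,0,0],"jaw": -0.6}
    - {"offset": [0,0,0],"angular": [0,0,0],"jaw": -0.6}
    - {"offset": [0,0,0],"angular": [0,0,0],"jaw": -0.6}
    - {"offset": [0,0,0],"angular": [0,0,0],"jaw": -0.6}
    - {"offset": [0,0,0],"angular": [0,0,0],"jaw": -0.6}
  squeeze: 40

```text
clock: 11.55
eef_pos: [576.3, -37.2, 46.9]
ee_rot: [3.141, 0.0, 1.497]
force: [-2.9, -0.3, 4.9]
gripper_width: 0.395
finger_force: 39.6
```

Call:
arm_command:
  commands:
    - {"offset": [0,0,-0.01],"angular": [0,0,0],"jaw": -0.6}
    - {"offset": [0,0,-0.03],"angular": [0,0,0],"jaw": -0.6}
    - {"offset": [0,0,-0.055],"angular": [0,0,0],"jaw": -0.6}
    - {"offset": [0,0,-0.08],"angular": [0,0,0],"jaw": -0.6}
    - {"offset": [0,0,-0.1],"angular": [0,0,0],"jaw": -0.6}
    - {"offset": [0.005,-0.003,-0.112],"angular": [0,0,0],"jaw": -0.6}
    - {"offset": [0.02,-0.01,-0.113],"angular": [0,0,0],"jaw": -0.6}
    - {"offset": [0.045,-0.022,-0.113],"angular": [0,0,0],"jaw": -0.6}

```text
clock: 12.55
eef_pos: [556.6, 10.2, 158.6]
ee_rot: [-3.141, 0.0, 1.497]
force: [0.1, 0.4, -1.3]
gripper_width: 0.389
finger_force: 40.2
```

Call:
arm_command:
  commands:
    - {"offset": [0.035,-0.018,0],"angular": [0,0,0.2],"jaw": -0.6}
    - {"offset": [0.08,-0.04,0],"angular": [0,0,0.4],"jaw": -0.6}
    - {"offset": [0.13,-0.065,0],"angular": [0,0,0.7],"jaw": -0.6}
    - {"offset": [0.18,-0.09,0],"angular": [0,0,1],"jaw": -0.6}
    - {"offset": [0.22,-0.11,0],"angular": [0,0,1.3],"jaw": -0.6}
    - {"offset": [0.255,-0.128,0],"angular": [0,0,1.6],"jaw": -0.6}
    - {"offset": [0.272,-0.136,0],"angular": [0,0,1.8],"jaw": -0.6}
    - {"offset": [0.277,-0.138,0],"angular": [0,0,1.8],"jaw": -0.6}

```text
clock: 13.55
eef_pos: [438.2, 297.3, 158.6]
ee_rot: [-3.14, 0.0, 1.469]
force: [0.2, 0.2, -2.0]
gripper_width: 0.391
finger_force: 40.1
```

```bash
python3 - <<'E'
from plant import r
from h import *
r.snapshot('wrist');go(r,(440,296,39.5,84))
E
```

```text
at [438.7 296.9 158.7] [-1.7994e+02  2.0000e-02  8.4140e+01] t 13.6 w 0.393 ff 40.1 F [-0.  -0.2 -2.7]
(440, 296, 39.5, 84) off [-0.0008, 0.0014, 0.1192] ang 0.14 len 119
```

Call:
arm_command:
  commands:
    - {"offset": [0,0,0.02],"angular": [0,0,0],"jaw": -0.6}
    - {"offset": [0,0,0.045],"angular": [0,0,0],"jaw": -0.6}
    - {"offset": [0,0,0.07],"angular": [0,0,0],"jaw": -0.6}
    - {"offset": [0,0,0.09],"angular": [0,0,0],"jaw": -0.6}
    - {"offset": [0,0,0.105],"angular": [0,0,0],"jaw": -0.6}
    - {"offset": [0,0,0.114],"angular": [0,0,0],"jaw": -0.6}
    - {"offset": [0,0,0.119],"angular": [0,0,0],"jaw": -0.6}
    - {"offset": [0,0,0.119],"angular": [0,0,0],"jaw": -0.6}

```text
clock: 14.6
eef_pos: [440.3, 295.8, 40.4]
ee_rot: [3.141, -0.0, 1.466]
force: [-0.6, -1.3, -1.8]
gripper_width: 0.39
finger_force: 40.2
```

Call:
arm_command:
  commands:
    - {"offset": [0,0,0],"angular": [0,0,0],"jaw": 0}
    - {"offset": [0,0,0],"angular": [0,0,0],"jaw": 0.2}
    - {"offset": [0,0,0],"angular": [0,0,0],"jaw": 0.5}
    - {"offset": [0,0,0],"angular": [0,0,0],"jaw": 0.5}
    - {"offset": [0,0,-0.02],"angular": [0,0,0],"jaw": 0.5}
    - {"offset": [0,0,-0.07],"angular": [0,0,0],"jaw": 0.5}
    - {"offset": [0,0,-0.13],"angular": [0,0,0],"jaw": 0.5}
    - {"offset": [0,0,-0.18],"angular": [0,0,0],"jaw": 0.5}

```text
clock: 15.6
eef_pos: [439.9, 296.3, 224.0]
ee_rot: [3.14, -0.001, 1.467]
force: [1.3, 0.8, 0.3]
gripper_width: 0.748
finger_force: 0.0
```

```bash
python3 - <<'E'
from plant import r
from h import *
r.snapshot('wrist');snap(r,'top','t5');snap(r,'side','s5')
go(r,(644.4,4,150,85.2),(644.4,4,39,85.2),(644.4,4,150,85.2))
a=cv2.imread('pics/t5.png');b=cv2.imread('pics/s5.png')
cv2.imwrite('pics/j5.png',np.vstack([cv2.resize(a[100:310,110:350],(400,300)),cv2.resize(b[150:330,80:320],(400,300))]))
E
```

```text
at [441.1 296.9 224.1] [ 1.797e+02 -1.600e-01  8.401e+01] t 15.75 w 0.75 ff 0.0 F [ 0.  -0.5 -0.9]
(644.4, 4, 150, 85.2) off [-0.2701, 0.2328, 0.0741] ang -1.19 len 364
(644.4, 4, 39, 85.2) off [0.0, -0.0, 0.111] ang -0.0 len 111
(644.4, 4, 150, 85.2) off [0.0, 0.0, -0.111] ang -0.0 len 111
```

View pics/j5.png

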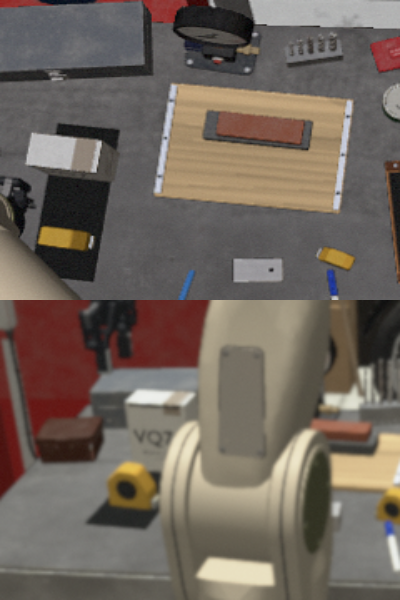

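Both stand upright on the mat (carton at (70,155), tape at (65,238) in the upper crop). Next is the short stone.

Call:
arm_command:
  commands:
    - {"offset": [-0.03,0.026,0],"angular": [0,0,-0.2],"jaw": 0.5}
    - {"offset": [-0.075,0.065,0],"angular": [0,0,-0.4],"jaw": 0.5}
    - {"offset": [-0.12,0.105,0],"angular": [0,0,-0.6],"jaw": 0.5}
    - {"offset": [-0.17,0.148,0.015],"angular": [0,0,-0.8],"jaw": 0.5}
    - {"offset": [-0.21,0.182,0.035],"angular": [0,0,-1],"jaw": 0.5}
    - {"offset": [-0.245,0.213,0.055],"angular": [0,0,-1.2],"jaw": 0.5}
    - {"offset": [-0.269,0.233,0.07],"angular": [0,0,-1.2],"jaw": 0.5}
    - {"offset": [-0.269,0.233,0.07],"angular": [0,0,-1.2],"jaw": 0.5}

```text
clock: 16.75
eef_pos: [643.3, 0.7, 147.7]
ee_rot: [-3.138, 0.001, 1.483]
force: [0.1, -0.1, -0.2]
gripper_width: 0.749
finger_force: 0.0
```

```bash
python3 - <<'E'
from plant import r
from h import *
r.snapshot('wrist');r.snapshot('wrist')
go(r,(644.2,5,40,85.2))
E
```

```text
at [643.1   4.6 149.9] [-1.7992e+02 -5.0000e-02  8.5220e+01] t 16.85 w 0.754 ff 0.0 F [ 0.2  0.4 -0.4]
(644.2, 5, 40, 85.2) off [0.0005, 0.001, 0.1099] ang 0.02 len 110
```

Call:
arm_command:
  commands:
    - {"offset": [0,0.001,0.02],"angular": [0,0,0],"jaw": 0.5}
    - {"offset": [0,0.001,0.045],"angular": [0,0,0],"jaw": 0.5}
    - {"offset": [0,0.001,0.065],"angular": [0,0,0],"jaw": 0.5}
    - {"offset": [0,0.001,0.085],"angular": [0,0,0],"jaw": 0.5}
    - {"offset": [0,0.001,0.097],"angular": [0,0,0],"jaw": 0.5}
    - {"offset": [0,0.001,0.106],"angular": [0,0,0],"jaw": 0.5}
    - {"offset": [0,0.001,0.11],"angular": [0,0,0],"jaw": 0.5}
    - {"offset": [0,0.001,0.11],"angular": [0,0,0],"jaw": 0.5}

```text
clock: 17.85
eef_pos: [644.9, 3.7, 40.5]
ee_rot: [3.141, 0.0, 1.487]
force: [0.9, -0.1, -0.5]
gripper_width: 0.749
finger_force: 0.0
```

Call:
arm_command:
  commands:
    - {"offset": [0,0,0],"angular": [0,0,0],"jaw": 0.3}
    - {"offset": [0,0,0],"angular": [0,0,0],"jaw": 0.1}
    - {"offset": [0,0,0],"angular": [0,0,0],"jaw": -0.4}
    - {"offset": [0,0,0],"angular": [0,0,0],"jaw": -0.4}
    - {"offset": [0,0,0],"angular": [0,0,0],"jaw": -0.4}
    - {"offset": [0,0,0],"angular": [0,0,0],"jaw": -0.4}
    - {"offset": [0,0,0],"angular": [0,0,0],"jaw": -0.4}
    - {"offset": [0,0,0],"angular": [0,0,0],"jaw": -0.4}
  squeeze: 60

```text
clock: 18.85
eef_pos: [645.2, 3.7, 41.1]
ee_rot: [3.141, 0.0, 1.487]
force: [-1.2, -0.6, 5.6]
gripper_width: 0.482
finger_force: 63.0
```

Call:
arm_command:
  commands:
    - {"offset": [0,0,-0.01],"angular": [0,0,0],"jaw": -0.4}
    - {"offset": [0,0,-0.03],"angular": [0,0,0],"jaw": -0.4}
    - {"offset": [0,0,-0.055],"angular": [0,0,0],"jaw": -0.4}
    - {"offset": [0,0,-0.08],"angular": [0,0,0],"jaw": -0.4}
    - {"offset": [0,0,-0.1],"angular": [0,0,0],"jaw": -0.4}
    - {"offset": [0,0,-0.11],"angular": [0,0,0],"jaw": -0.4}
    - {"offset": [0,0,-0.11],"angular": [0,0,0],"jaw": -0.4}
    - {"offset": [0,0,-0.11],"angular": [0,0,0],"jaw": -0.4}

```text
clock: 19.85
eef_pos: [644.2, 3.6, 149.3]
ee_rot: [-3.14, 0.0, 1.487]
force: [0.3, -0.4, -3.0]
gripper_width: 0.474
finger_force: 62.0
```

```bash
python3 - <<'E'
from plant import r
from h import *
snap(r,'wrist','w6');
go(r,(480,-200,190,0),(490,-397,190,0))
E
```

```text
at [644.2   3.6 149.2] [-1.7991e+02  1.0000e-02  8.5200e+01] t 19.9 w 0.479 ff 62.0 F [ 0.1 -0.  -3.7]
(480, -200, 190, 0) off [-0.2166, -0.1466, -0.0408] ang 85.2 len 265
(490, -397, 190, 0) off [0.01, 0.197, 0.0] ang 0 len 197
```

View pics/w6.png

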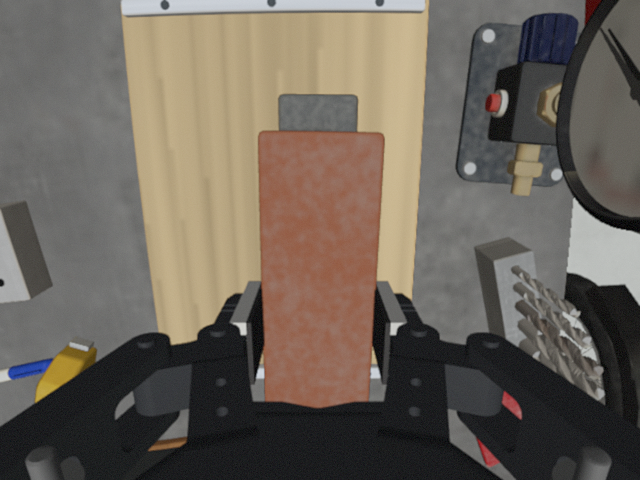

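The short stone is gripped level and the long stone stayed in place. I'll compute the stone-to-TCP offset and the pad centres.

```bash
python3 - <<'E'
from m import *
rep('padL',px2w('top0',c2([(52,98),(205,84),(245,492),(90,508)]),10))
rep('padS',px2w('top0',c2([(468,143),(590,150),(575,478),(447,468)]),10))
print(px2w('w6',[(259,133),(384,133)],163.5))
from plant import r
go(r,(560,-180,200,40),(490.5,-397,200,-2.3),(490.5,-397,14.5,-2.3))
E
```

```text
padL [[576.3, -194.6], [584.4, -260.5], [409.4, -280.9], [400.8, -214.9]] c [ 492.7 -237.7] edges(30,01,12,23) [176.7  66.4 176.2  66.5] yaw01 97.0 yaw03 6.6
padS [[562.3, -374.8], [560.8, -427.9], [419.2, -422.4], [422.0, -367.2]] c [ 491.1 -398.1] edges(30,01,12,23) [140.5  53.1 141.7  55.2] yaw01 88.5 yaw03 -3.1
[[631.50971607  71.12842393 163.5       ]
 [671.92153778  67.71225747 163.5       ]]
at [644.2   3.6 149.2] [-1.7991e+02  1.0000e-02  8.5200e+01] t 19.9 w 0.479 ff 62.0 F [ 0.1 -0.  -3.7]
(560, -180, 200, 40) off [-0.19, -0.0686, -0.0508] ang 45.2 len 208
(490.5, -397, 200, -2.3) off [-0.1927, 0.1216, 0.0] ang 42.3 len 228
(490.5, -397, 14.5, -2.3) off [0.0, -0.0, 0.1855] ang -0.0 len 186
```

Call:
arm_command:
  commands:
    - {"offset": [-0.012,-0.004,-0.01],"angular": [0,0,3],"jaw": -0.4}
    - {"offset": [-0.035,-0.013,-0.02],"angular": [0,0,8],"jaw": -0.4}
    - {"offset": [-0.06,-0.022,-0.03],"angular": [0,0,14],"jaw": -0.4}
    - {"offset": [-0.087,-0.031,-0.04],"angular": [0,0,20],"jaw": -0.4}
    - {"offset": [-0.113,-0.041,-0.05],"angular": [0,0,26],"jaw": -0.4}
    - {"offset": [-0.139,-0.05,-0.05],"angular": [0,0,32],"jaw": -0.4}
    - {"offset": [-0.165,-0.06,-0.05],"angular": [0,0,39],"jaw": -0.4}
    - {"offset": [-0.19,-0.0686,-0.05],"angular": [0,0,45.2],"jaw": -0.4}

```text
clock: 20.9
eef_pos: [559.5, -181.6, 200.9]
ee_rot: [3.141, 0.0, 0.691]
force: [-0.3, 0.0, -3.6]
gripper_width: 0.479
finger_force: 61.8
```

Call:
arm_command:
  commands:
    - {"offset": [-0.029,0.018,0],"angular": [0,0,6.5],"jaw": -0.4}
    - {"offset": [-0.058,0.037,0],"angular": [0,0,13],"jaw": -0.4}
    - {"offset": [-0.087,0.055,0],"angular": [0,0,19.5],"jaw": -0.4}
    - {"offset": [-0.115,0.073,0],"angular": [0,0,26],"jaw": -0.4}
    - {"offset": [-0.143,0.09,0],"angular": [0,0,32.5],"jaw": -0.4}
    - {"offset": [-0.17,0.107,0],"angular": [0,0,38.5],"jaw": -0.4}
    - {"offset": [-0.188,0.118,0],"angular": [0,0,42],"jaw": -0.4}
    - {"offset": [-0.193,0.122,0],"angular": [0,0,42.6],"jaw": -0.4}

```text
clock: 21.9
eef_pos: [490.1, -398.7, 200.4]
ee_rot: [3.141, 0.0, -0.048]
force: [0.2, 1.1, -3.8]
gripper_width: 0.472
finger_force: 61.9
```

```bash
python3 - <<'E'
from plant import r
from h import *
r.snapshot('wrist');r.snapshot('wrist')
go(r,(490,-397.4,100,-2.6),(490,-397.4,16,-2.6))
E
```

```text
at [ 491.2 -397.2  200.3] [-1.7998e+02 -1.0000e-02 -2.5700e+00] t 22.0 w 0.478 ff 61.9 F [ 0.6 -0.1 -4.4]
(490, -397.4, 100, -2.6) off [-0.0011, 0.0002, 0.1003] ang 0.03 len 100
(490, -397.4, 16, -2.6) off [-0.0, -0.0, 0.084] ang -0.0 len 84
```

Call:
arm_command:
  commands:
    - {"offset": [-0.001,0,0.03],"angular": [0,0,0],"jaw": -0.4}
    - {"offset": [-0.001,0,0.065],"angular": [0,0,0],"jaw": -0.4}
    - {"offset": [-0.001,0,0.1],"angular": [0,0,0],"jaw": -0.4}
    - {"offset": [-0.001,0,0.13],"angular": [0,0,0],"jaw": -0.4}
    - {"offset": [-0.001,0,0.155],"angular": [0,0,0],"jaw": -0.4}
    - {"offset": [-0.001,0,0.173],"angular": [0,0,0],"jaw": -0.4}
    - {"offset": [-0.001,0,0.181],"angular": [0,0,0],"jaw": -0.4}
    - {"offset": [-0.001,0,0.184],"angular": [0,0,0],"jaw": -0.4}

```text
clock: 23.0
eef_pos: [490.4, -397.2, 16.5]
ee_rot: [3.142, -0.0, -0.045]
force: [-0.5, 0.6, -3.7]
gripper_width: 0.48
finger_force: 61.9
```

Call:
arm_command:
  commands:
    - {"offset": [0,0,0],"angular": [0,0,0],"jaw": -0.4}
    - {"offset": [0,0,0],"angular": [0,0,0],"jaw": 0.1}
    - {"offset": [0,0,0],"angular": [0,0,0],"jaw": 0.4}
    - {"offset": [0,0,0],"angular": [0,0,0],"jaw": 0.6}
    - {"offset": [0,0,0],"angular": [0,0,0],"jaw": 0.6}
    - {"offset": [0,0,-0.02],"angular": [0,0,0],"jaw": 0.6}
    - {"offset": [0,0,-0.07],"angular": [0,0,0],"jaw": 0.6}
    - {"offset": [0,0,-0.13],"angular": [0,0,0],"jaw": 0.6}

```text
clock: 24.0
eef_pos: [489.7, -396.9, 148.5]
ee_rot: [-3.141, 0.001, -0.045]
force: [2.1, -1.0, 0.8]
gripper_width: 0.801
finger_force: 0.0
```

```bash
python3 - <<'E'
from plant import r
from h import *
r.snapshot('wrist');r.snapshot('wrist');snap(r,'wrist','w7')
go(r,(560,-180,200,40),(644,9.5,150,85),(644,9.5,17,85))
E
```

```text
at [ 492.1 -398.6  151.9] [179.72  -0.39  -2.6 ] t 24.15 w 0.801 ff 0.0 F [-0.9  0.2 -0.6]
(560, -180, 200, 40) off [0.0579, -0.2215, -0.0481] ang -42.6 len 234
(644, 9.5, 150, 85) off [0.1862, -0.0912, 0.05] ang -45 len 213
(644, 9.5, 17, 85) off [0.0, -0.0, 0.133] ang 0 len 133
```

View pics/w7.png

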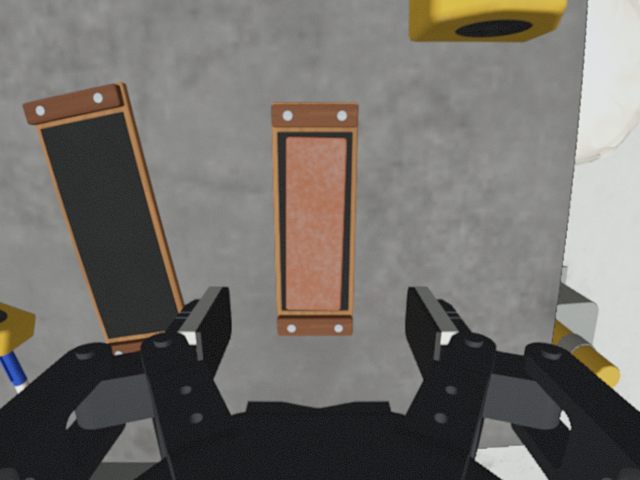

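The short stone is seated, centred between the cleats (stone at (286–351, 137–311) in the pad). I'll cross-check the long cradle here.

```bash
python3 - <<'E'
from m import *
print('cl far outer',px2w('w7',[(24,103),(119,84)],18.5), 'expect top0 (595.7,-187.2),(603.6,-260.6)')
print('stone',px2w('w7',[(286,137),(347,137),(341,311),(286,309)],30).mean(0))
rep('cs outer',px2w('w7',[(272,103),(358,103),(353,335),(277,335)],18.5))
rep('pad L', px2w('w7',[(39,128),(124,112),(181,328),(108,341)],10))
E
```

```text
cl far outer [[ 594.44033931 -192.12084777   18.5       ]
 [ 601.7138514  -265.62446698   18.5       ]] expect top0 (595.7,-187.2),(603.6,-260.6)
stone [ 493.53153599 -398.04892045   30.        ]
cs outer [[582.4, -372.3], [579.6, -432.4], [399.6, -424.7], [402.7, -362.6]] c [ 491.1 -398. ] edges(30,01,12,23) [179.9  60.1 180.2  62.1] yaw01 87.4 yaw03 -3.1
pad L [[576.6, -194.1], [583.3, -262.3], [407.9, -281.0], [397.6, -214.9]] c [ 491.3 -238. ] edges(30,01,12,23) [180.2  68.5 176.4  66.9] yaw01 95.6 yaw03 6.6
```

Call:
arm_command:
  commands:
    - {"offset": [0.004,-0.015,-0.01],"angular": [0,0,-3],"jaw": 0.6}
    - {"offset": [0.012,-0.045,-0.025],"angular": [0,0,-8],"jaw": 0.6}
    - {"offset": [0.02,-0.075,-0.045],"angular": [0,0,-14],"jaw": 0.6}
    - {"offset": [0.028,-0.105,-0.05],"angular": [0,0,-20],"jaw": 0.6}
    - {"offset": [0.036,-0.135,-0.05],"angular": [0,0,-26],"jaw": 0.6}
    - {"offset": [0.044,-0.165,-0.05],"angular": [0,0,-32],"jaw": 0.6}
    - {"offset": [0.052,-0.195,-0.05],"angular": [0,0,-38],"jaw": 0.6}
    - {"offset": [0.059,-0.221,-0.05],"angular": [0,0,-42.6],"jaw": 0.6}

```text
clock: 25.15
eef_pos: [559.5, -175.5, 196.7]
ee_rot: [-3.141, -0.0, 0.707]
force: [0.4, 0.8, -0.4]
gripper_width: 0.797
finger_force: 0.0
```

Call:
arm_command:
  commands:
    - {"offset": [0.03,-0.015,0.005],"angular": [0,0,-7],"jaw": 0.6}
    - {"offset": [0.06,-0.029,0.012],"angular": [0,0,-14],"jaw": 0.6}
    - {"offset": [0.09,-0.044,0.02],"angular": [0,0,-21],"jaw": 0.6}
    - {"offset": [0.12,-0.059,0.03],"angular": [0,0,-28],"jaw": 0.6}
    - {"offset": [0.15,-0.073,0.04],"angular": [0,0,-36],"jaw": 0.6}
    - {"offset": [0.175,-0.085,0.048],"angular": [0,0,-42],"jaw": 0.6}
    - {"offset": [0.186,-0.091,0.05],"angular": [0,0,-45],"jaw": 0.6}
    - {"offset": [0.186,-0.091,0.05],"angular": [0,0,-45],"jaw": 0.6}

```text
clock: 26.15
eef_pos: [642.8, 11.2, 146.4]
ee_rot: [-3.141, -0.0, 1.485]
force: [-0.5, -0.7, 0.0]
gripper_width: 0.802
finger_force: 0.0
```

```bash
python3 - <<'E'
from plant import r
from h import *
r.snapshot('wrist');r.snapshot('wrist');snap(r,'wrist','w8')
go(r,(644,9.5,17,85))
a=cv2.imread('pics/w8.png'); h=cv2.cvtColor(a,cv2.COLOR_BGR2HSV)
P=np.array([(644,11.5,36)]); print(w2px('w8',P))
E
```

```text
at [643.    8.6 146.8] [1.7997e+02 5.0000e-02 8.4850e+01] t 26.3 w 0.803 ff 0.0 F [-1.   0.6  0.5]
(644, 9.5, 17, 85) off [0.0009, 0.0009, 0.1298] ang -0.15 len 130
[[317.84825304 227.29945375]]
```

Call:
arm_command:
  commands:
    - {"offset": [0.002,0.001,0.03],"angular": [0,0,0],"jaw": 0.6}
    - {"offset": [0.002,0.001,0.06],"angular": [0,0,0],"jaw": 0.6}
    - {"offset": [0.002,0.001,0.085],"angular": [0,0,0],"jaw": 0.6}
    - {"offset": [0.002,0.001,0.1],"angular": [0,0,0],"jaw": 0.6}
    - {"offset": [0.002,0.001,0.115],"angular": [0,0,0],"jaw": 0.6}
    - {"offset": [0.002,0.001,0.125],"angular": [0,0,0],"jaw": 0.6}
    - {"offset": [0.002,0.001,0.13],"angular": [0,0,0],"jaw": 0.6}
    - {"offset": [0.002,0.001,0.13],"angular": [0,0,0],"jaw": 0.6}

```text
clock: 27.3
eef_pos: [644.3, 12.0, 16.4]
ee_rot: [3.142, 0.0, 1.484]
force: [0.3, 0.8, 0.3]
gripper_width: 0.806
finger_force: 0.0
```

Call:
arm_command:
  commands:
    - {"offset": [0,0,0],"angular": [0,0,0],"jaw": 0.4}
    - {"offset": [0,0,0],"angular": [0,0,0],"jaw": 0.2}
    - {"offset": [0,0,0],"angular": [0,0,0],"jaw": -0.2}
    - {"offset": [0,0,0],"angular": [0,0,0],"jaw": -0.2}
    - {"offset": [0,0,0],"angular": [0,0,0],"jaw": -0.2}
    - {"offset": [0,0,0],"angular": [0,0,0],"jaw": -0.2}
    - {"offset": [0,0,0],"angular": [0,0,0],"jaw": -0.2}
    - {"offset": [0,0,0],"angular": [0,0,0],"jaw": -0.2}
  squeeze: 80

```text
clock: 28.3
eef_pos: [644.5, 12.0, 17.4]
ee_rot: [3.141, 0.0, 1.483]
force: [-3.4, -0.7, 8.8]
gripper_width: 0.586
finger_force: 84.2
```

Call:
arm_command:
  commands:
    - {"offset": [0,0,-0.01],"angular": [0,0,0],"jaw": -0.2}
    - {"offset": [0,0,-0.03],"angular": [0,0,0],"jaw": -0.2}
    - {"offset": [0,0,-0.055],"angular": [0,0,0],"jaw": -0.2}
    - {"offset": [0,0,-0.08],"angular": [0,0,0],"jaw": -0.2}
    - {"offset": [0,0,-0.105],"angular": [0,0,0],"jaw": -0.2}
    - {"offset": [0,0,-0.125],"angular": [0,0,0],"jaw": -0.2}
    - {"offset": [0,0,-0.13],"angular": [0,0,0],"jaw": -0.2}
    - {"offset": [0,0,-0.13],"angular": [0,0,0],"jaw": -0.2}

```text
clock: 29.3
eef_pos: [644.0, 11.8, 146.1]
ee_rot: [-3.141, 0.0, 1.483]
force: [0.0, 0.0, -7.1]
gripper_width: 0.587
finger_force: 85.0
```

```bash
python3 - <<'E'
from plant import r
from h import *
snap(r,'wrist','w9')
go(r,(570,-110,170,46),(490.5,-237.8,170,6.6),(490.5,-237.8,16,6.6))
E
```

```text
at [643.8  11.8 145.5] [-1.7994e+02  1.0000e-02  8.5000e+01] t 29.35 w 0.585 ff 85.0 F [ 0.6 -1.2 -6.1]
(570, -110, 170, 46) off [-0.1278, -0.0629, -0.0245] ang 39.0 len 144
(490.5, -237.8, 170, 6.6) off [-0.1472, 0.0316, 0.0] ang 39.4 len 151
(490.5, -237.8, 16, 6.6) off [0.0, -0.0, 0.154] ang -0.0 len 154
```

View pics/w9.png

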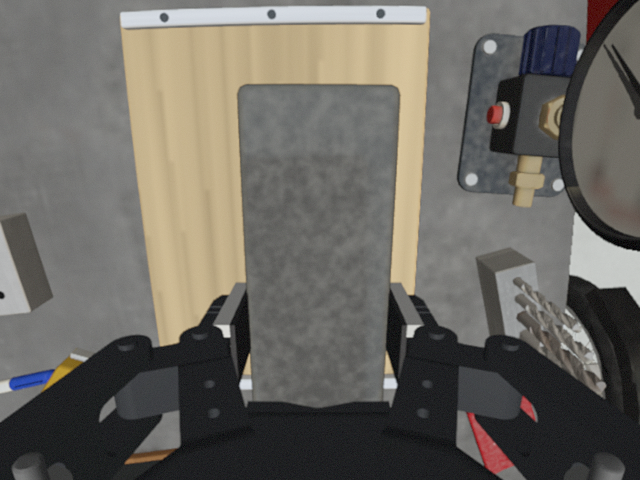

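The long stone is gripped level (far edge at row 85). I'll carry it to its cradle.

Call:
arm_command:
  commands:
    - {"offset": [-0.008,-0.004,-0.004],"angular": [0,0,2.5],"jaw": -0.2}
    - {"offset": [-0.024,-0.012,-0.01],"angular": [0,0,7],"jaw": -0.2}
    - {"offset": [-0.041,-0.02,-0.016],"angular": [0,0,12],"jaw": -0.2}
    - {"offset": [-0.058,-0.029,-0.02],"angular": [0,0,17.5],"jaw": -0.2}
    - {"offset": [-0.075,-0.037,-0.025],"angular": [0,0,23],"jaw": -0.2}
    - {"offset": [-0.093,-0.046,-0.025],"angular": [0,0,28.5],"jaw": -0.2}
    - {"offset": [-0.11,-0.054,-0.025],"angular": [0,0,34],"jaw": -0.2}
    - {"offset": [-0.128,-0.063,-0.025],"angular": [0,0,39],"jaw": -0.2}

```text
clock: 30.35
eef_pos: [569.3, -111.1, 171.0]
ee_rot: [-3.141, 0.0, 0.798]
force: [0.8, -0.3, -6.5]
gripper_width: 0.588
finger_force: 84.9
```

Call:
arm_command:
  commands:
    - {"offset": [-0.022,0.005,0],"angular": [0,0,6],"jaw": -0.2}
    - {"offset": [-0.044,0.009,0],"angular": [0,0,12],"jaw": -0.2}
    - {"offset": [-0.066,0.014,0],"angular": [0,0,18],"jaw": -0.2}
    - {"offset": [-0.088,0.019,0],"angular": [0,0,24],"jaw": -0.2}
    - {"offset": [-0.11,0.024,0],"angular": [0,0,30],"jaw": -0.2}
    - {"offset": [-0.13,0.028,0],"angular": [0,0,35.5],"jaw": -0.2}
    - {"offset": [-0.143,0.031,0],"angular": [0,0,38.5],"jaw": -0.2}
    - {"offset": [-0.147,0.032,0],"angular": [0,0,39.4],"jaw": -0.2}

```text
clock: 31.35
eef_pos: [490.6, -238.8, 171.2]
ee_rot: [3.142, 0.0, 0.113]
force: [0.1, 0.4, -6.0]
gripper_width: 0.588
finger_force: 84.9
```

```bash
python3 - <<'E'
from plant import r
from h import *
e=px2w('w9',[(239,85),(399,86)],164).mean(0); print('edge',e,'centre',e[:2]-82.5*np.array([.087,.996]))
r.snapshot('wrist');r.snapshot('wrist')
go(r,(492,-237.8,16,6.6))
E
```

```text
edge [652.1561095   91.98193269 164.        ] centre [644.9786095    9.81193269]
at [ 491.1 -238.   171.2] [-179.99   -0.      6.61] t 31.45 w 0.587 ff 84.9 F [-0.3  0.2 -6.4]
(492, -237.8, 16, 6.6) off [0.0009, -0.0001, 0.1552] ang 0.01 len 155
```

Call:
arm_command:
  commands:
    - {"offset": [0.002,0,0.025],"angular": [0,0,0],"jaw": -0.2}
    - {"offset": [0.002,0,0.055],"angular": [0,0,0],"jaw": -0.2}
    - {"offset": [0.002,0,0.085],"angular": [0,0,0],"jaw": -0.2}
    - {"offset": [0.002,0,0.11],"angular": [0,0,0],"jaw": -0.2}
    - {"offset": [0.002,0,0.132],"angular": [0,0,0],"jaw": -0.2}
    - {"offset": [0.002,0,0.146],"angular": [0,0,0],"jaw": -0.2}
    - {"offset": [0.002,0,0.152],"angular": [0,0,0],"jaw": -0.2}
    - {"offset": [0.002,0,0.155],"angular": [0,0,0],"jaw": -0.2}

```text
clock: 32.45
eef_pos: [493.6, -237.8, 16.6]
ee_rot: [3.141, -0.001, 0.115]
force: [0.1, 0.2, -6.0]
gripper_width: 0.59
finger_force: 84.8
```

Call:
arm_command:
  commands:
    - {"offset": [0,0,0],"angular": [0,0,0],"jaw": -0.2}
    - {"offset": [0,0,0],"angular": [0,0,0],"jaw": 0.3}
    - {"offset": [0,0,0],"angular": [0,0,0],"jaw": 0.5}
    - {"offset": [0,0,0],"angular": [0,0,0],"jaw": 0.7}
    - {"offset": [0,0,0],"angular": [0,0,0],"jaw": 0.7}
    - {"offset": [0,0,-0.02],"angular": [0,0,0],"jaw": 0.7}
    - {"offset": [0,0,-0.08],"angular": [0,0,0],"jaw": 0.7}
    - {"offset": [0,0,-0.14],"angular": [0,0,0],"jaw": 0.7}

```text
clock: 33.45
eef_pos: [492.8, -237.6, 157.8]
ee_rot: [-3.141, 0.001, 0.115]
force: [1.3, -0.8, 0.0]
gripper_width: 0.844
finger_force: 0.0
```

```bash
python3 - <<'E'
from plant import r
from h import *
r.snapshot('wrist');r.snapshot('wrist');snap(r,'wrist','w10')
go(r,(470,20,240,50),(440.3,295.8,200,84),(440.3,295.8,40.4,84))
E
```

```text
at [ 495.  -238.6  159.9] [179.78  -0.3    6.59] t 33.6 w 0.849 ff 0.0 F [-0.1  0.  -1.1]
(470, 20, 240, 50) off [0.0048, -0.2597, -0.0801] ang -43.41 len 272
(440.3, 295.8, 200, 84) off [0.1922, -0.2, 0.04] ang -34 len 280
(440.3, 295.8, 40.4, 84) off [0.0, -0.0, 0.1596] ang 0 len 160
```

View pics/w10.png

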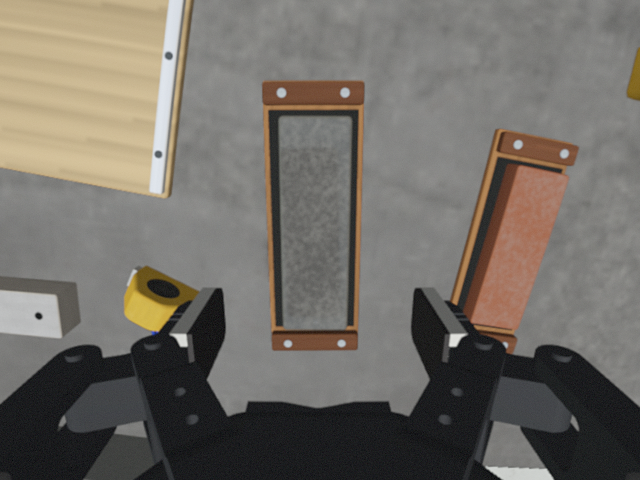

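Both stones lie in their cradles (long (279–353, 115–330), short at right). I'll check the centring by numbers.

```bash
python3 - <<'E'
from m import *
rep('stone L',px2w('w10',[(280,115),(352,117),(346,330),(283,329)],34))
rep('cl outer',px2w('w10',[(263,82),(364,82),(357,349),(272,349)],18.5))
rep('stone S(w7)',px2w('w7',[(286,137),(351,137),(345,311),(286,309)],30))
from plant import r
p=r.get_obs()
E
```

```text
stone L [[572.1, -205.0], [576.4, -254.1], [415.8, -271.4], [411.1, -221.8]] c [ 493.9 -238.1] edges(30,01,12,23) [161.8  49.3 161.5  49.9] yaw01 95.0 yaw03 6.0
cl outer [[593.9, -189.4], [602.2, -260.7], [390.5, -285.6], [382.5, -213.7]] c [ 492.3 -237.3] edges(30,01,12,23) [212.8  71.8 213.1  72.3] yaw01 96.6 yaw03 6.5
stone S(w7) [[558.8, -381.4], [556.7, -425.8], [427.2, -418.0], [431.1, -372.8]] c [ 493.5 -399.5] edges(30,01,12,23) [127.9  44.4 129.7  45.3] yaw01 87.4 yaw03 -3.9
```

Call:
arm_command:
  commands:
    - {"offset": [0,-0.015,-0.015],"angular": [0,0,-3],"jaw": 0.5}
    - {"offset": [0.002,-0.05,-0.035],"angular": [0,0,-8],"jaw": 0.5}
    - {"offset": [0.003,-0.085,-0.055],"angular": [0,0,-14],"jaw": 0.5}
    - {"offset": [0.004,-0.12,-0.07],"angular": [0,0,-20],"jaw": 0.5}
    - {"offset": [0.004,-0.155,-0.08],"angular": [0,0,-26],"jaw": 0.5}
    - {"offset": [0.005,-0.19,-0.08],"angular": [0,0,-32],"jaw": 0.5}
    - {"offset": [0.005,-0.225,-0.08],"angular": [0,0,-38],"jaw": 0.5}
    - {"offset": [0.005,-0.26,-0.08],"angular": [0,0,-43.4],"jaw": 0.5}

```text
clock: 34.6
eef_pos: [467.2, 23.1, 235.8]
ee_rot: [-3.141, 0.001, 0.879]
force: [0.4, 0.3, 0.6]
gripper_width: 0.752
finger_force: 0.0
```

```bash
python3 - <<'E'
from plant import r
from h import *
r.snapshot('wrist');r.snapshot('wrist')
go(r,(440.3,295.8,170,84),(440.3,295.8,40,84))
E
```

```text
at [467.3  26.  236.2] [-1.7995e+02 -1.0000e-02  5.0610e+01] t 34.7 w 0.753 ff 0.0 F [-0.3 -0.7 -0.3]
(440.3, 295.8, 170, 84) off [0.1914, -0.192, 0.0662] ang -33.39 len 279
(440.3, 295.8, 40, 84) off [0.0, -0.0, 0.13] ang 0 len 130
```

Call:
arm_command:
  commands:
    - {"offset": [0.02,-0.02,0.005],"angular": [0,0,-4],"jaw": 0.5}
    - {"offset": [0.048,-0.048,0.01],"angular": [0,0,-9],"jaw": 0.5}
    - {"offset": [0.078,-0.078,0.02],"angular": [0,0,-14],"jaw": 0.5}
    - {"offset": [0.108,-0.108,0.03],"angular": [0,0,-19],"jaw": 0.5}
    - {"offset": [0.138,-0.138,0.042],"angular": [0,0,-24],"jaw": 0.5}
    - {"offset": [0.168,-0.168,0.054],"angular": [0,0,-29],"jaw": 0.5}
    - {"offset": [0.187,-0.188,0.064],"angular": [0,0,-33],"jaw": 0.5}
    - {"offset": [0.191,-0.192,0.066],"angular": [0,0,-33.4],"jaw": 0.5}

```text
clock: 35.7
eef_pos: [442.1, 293.1, 169.3]
ee_rot: [-3.139, -0.0, 1.461]
force: [0.5, -0.3, -0.2]
gripper_width: 0.748
finger_force: 0.0
```

```bash
python3 - <<'E'
from plant import r
from h import *
r.snapshot('wrist');r.snapshot('wrist')
go(r,(440.3,295.8,40,84))
E
```

```text
at [443.3 291.2 169.9] [-1.7993e+02  1.0000e-02  8.3470e+01] t 35.8 w 0.748 ff 0.0 F [ 0.7 -0.   0.1]
(440.3, 295.8, 40, 84) off [0.0042, -0.0035, 0.1299] ang -0.53 len 130
```

Call:
arm_command:
  commands:
    - {"offset": [0.004,-0.0035,0.025],"angular": [0,0,-0.5],"jaw": 0.5}
    - {"offset": [0.004,-0.0035,0.05],"angular": [0,0,-0.5],"jaw": 0.5}
    - {"offset": [0.004,-0.0035,0.075],"angular": [0,0,-0.5],"jaw": 0.5}
    - {"offset": [0.004,-0.0035,0.098],"angular": [0,0,-0.5],"jaw": 0.5}
    - {"offset": [0.004,-0.0035,0.114],"angular": [0,0,-0.5],"jaw": 0.5}
    - {"offset": [0.004,-0.0035,0.125],"angular": [0,0,-0.5],"jaw": 0.5}
    - {"offset": [0.004,-0.0035,0.13],"angular": [0,0,-0.5],"jaw": 0.5}
    - {"offset": [0.004,-0.0035,0.13],"angular": [0,0,-0.5],"jaw": 0.5}

```text
clock: 36.8
eef_pos: [441.0, 295.2, 40.4]
ee_rot: [3.141, -0.0, 1.464]
force: [0.1, -0.2, 0.8]
gripper_width: 0.749
finger_force: 0.0
```

Call:
arm_command:
  commands:
    - {"offset": [0,0,0],"angular": [0,0,0],"jaw": 0.2}
    - {"offset": [0,0,0],"angular": [0,0,0],"jaw": 0}
    - {"offset": [0,0,0],"angular": [0,0,0],"jaw": -0.6}
    - {"offset": [0,0,0],"angular": [0,0,0],"jaw": -0.6}
    - {"offset": [0,0,0],"angular": [0,0,0],"jaw": -0.6}
    - {"offset": [0,0,0],"angular": [0,0,0],"jaw": -0.6}
    - {"offset": [0,0,0],"angular": [0,0,0],"jaw": -0.6}
    - {"offset": [0,0,0],"angular": [0,0,0],"jaw": -0.6}
  squeeze: 40

```text
clock: 37.8
eef_pos: [441.1, 295.3, 40.7]
ee_rot: [3.141, -0.0, 1.464]
force: [-2.3, -0.7, 6.6]
gripper_width: 0.39
finger_force: 39.7
```

Call:
arm_command:
  commands:
    - {"offset": [0,0,-0.01],"angular": [0,0,0],"jaw": -0.6}
    - {"offset": [0,0,-0.03],"angular": [0,0,0],"jaw": -0.6}
    - {"offset": [0,0,-0.055],"angular": [0,0,0],"jaw": -0.6}
    - {"offset": [0,0,-0.08],"angular": [0,0,0],"jaw": -0.6}
    - {"offset": [0,0,-0.1],"angular": [0,0,0],"jaw": -0.6}
    - {"offset": [0,0,-0.115],"angular": [0,0,0],"jaw": -0.6}
    - {"offset": [0,0,-0.12],"angular": [0,0,0],"jaw": -0.6}
    - {"offset": [0,0,-0.12],"angular": [0,0,0],"jaw": -0.6}

```text
clock: 38.8
eef_pos: [440.9, 295.0, 160.1]
ee_rot: [-3.142, 0.0, 1.464]
force: [0.6, -0.7, -2.7]
gripper_width: 0.391
finger_force: 40.4
```

```bash
python3 - <<'E'
from plant import r
from h import *
go(r,(576.3,-37.2,160,85.8))
E
```

```text
at [440.9 295.  160.1] [-1.800e+02  1.000e-02  8.389e+01] t 38.8 w 0.391 ff 40.4 F [ 0.6 -0.7 -2.7]
(576.3, -37.2, 160, 85.8) off [-0.3159, 0.17, 0.0001] ang -1.91 len 359
```

Call:
arm_command:
  commands:
    - {"offset": [-0.02,0.011,0],"angular": [0,0,0],"jaw": -0.6}
    - {"offset": [-0.06,0.032,0],"angular": [0,0,-0.3],"jaw": -0.6}
    - {"offset": [-0.11,0.059,0],"angular": [0,0,-0.6],"jaw": -0.6}
    - {"offset": [-0.165,0.089,0],"angular": [0,0,-1],"jaw": -0.6}
    - {"offset": [-0.22,0.118,0],"angular": [0,0,-1.4],"jaw": -0.6}
    - {"offset": [-0.27,0.145,0],"angular": [0,0,-1.7],"jaw": -0.6}
    - {"offset": [-0.3,0.162,0],"angular": [0,0,-1.9],"jaw": -0.6}
    - {"offset": [-0.316,0.17,0],"angular": [0,0,-1.9],"jaw": -0.6}

```text
clock: 39.8
eef_pos: [576.3, -39.1, 159.1]
ee_rot: [-3.14, -0.0, 1.495]
force: [-0.6, 0.4, -1.8]
gripper_width: 0.388
finger_force: 40.4
```

```bash
python3 - <<'E'
from plant import r
from h import *
r.snapshot('wrist');r.snapshot('wrist')
go(r,(576.3,-37.2,49.5,85.8))
E
```

```text
at [576.3 -38.4 159.4] [-179.93   -0.     85.68] t 39.9 w 0.389 ff 40.5 F [-0.6  0.2 -1.5]
(576.3, -37.2, 49.5, 85.8) off [0.0012, -0.0001, 0.1099] ang -0.12 len 110
```

Call:
arm_command:
  commands:
    - {"offset": [0.001,0,0.02],"angular": [0,0,0],"jaw": -0.6}
    - {"offset": [0.001,0,0.042],"angular": [0,0,0],"jaw": -0.6}
    - {"offset": [0.001,0,0.065],"angular": [0,0,0],"jaw": -0.6}
    - {"offset": [0.001,0,0.084],"angular": [0,0,0],"jaw": -0.6}
    - {"offset": [0.001,0,0.098],"angular": [0,0,0],"jaw": -0.6}
    - {"offset": [0.001,0,0.106],"angular": [0,0,0],"jaw": -0.6}
    - {"offset": [0.001,0,0.11],"angular": [0,0,0],"jaw": -0.6}
    - {"offset": [0.001,0,0.11],"angular": [0,0,0],"jaw": -0.6}

```text
clock: 40.9
eef_pos: [576.7, -36.1, 50.5]
ee_rot: [3.141, 0.0, 1.497]
force: [0.4, 0.0, -1.1]
gripper_width: 0.392
finger_force: 40.4
```

Call:
arm_command:
  commands:
    - {"offset": [0,0,0],"angular": [0,0,0],"jaw": -0.6}
    - {"offset": [0,0,0],"angular": [0,0,0],"jaw": 0.1}
    - {"offset": [0,0,0],"angular": [0,0,0],"jaw": 0.4}
    - {"offset": [0,0,0],"angular": [0,0,0],"jaw": 0.5}
    - {"offset": [0,0,-0.02],"angular": [0,0,0],"jaw": 0.5}
    - {"offset": [0,0,-0.07],"angular": [0,0,0],"jaw": 0.5}
    - {"offset": [0,0,-0.13],"angular": [0,0,0],"jaw": 1}
    - {"offset": [0,0,-0.18],"angular": [0,0,0],"jaw": 1}

```text
clock: 41.9
eef_pos: [576.6, -35.7, 234.3]
ee_rot: [3.139, 0.0, 1.498]
force: [0.7, -0.1, -0.3]
gripper_width: 1.0
finger_force: 0.0
```

```bash
python3 - <<'E'
from plant import r
from h import *
r.snapshot('wrist');r.snapshot('wrist')
go(r,(580.6,281.3,230,84),(580.6,281.3,102,84))
E
```

```text
at [579.  -35.3 237.8] [1.7942e+02 3.0000e-02 8.5830e+01] t 42.0 w 1.002 ff 0.0 F [ 0.2 -0.2 -0.1]
(580.6, 281.3, 230, 84) off [0.3159, -0.0214, 0.0078] ang 1.83 len 317
(580.6, 281.3, 102, 84) off [0.0, -0.0, 0.128] ang 0 len 128
```

Call:
arm_command:
  commands:
    - {"offset": [0.035,-0.002,0],"angular": [0,0,0],"jaw": 1}
    - {"offset": [0.085,-0.005,0],"angular": [0,0,0.4],"jaw": 1}
    - {"offset": [0.14,-0.008,0],"angular": [0,0,0.8],"jaw": 1}
    - {"offset": [0.195,-0.012,0],"angular": [0,0,1.2],"jaw": 1}
    - {"offset": [0.245,-0.015,0],"angular": [0,0,1.5],"jaw": 1}
    - {"offset": [0.29,-0.018,0],"angular": [0,0,1.8],"jaw": 1}
    - {"offset": [0.317,-0.0195,0],"angular": [0,0,1.8],"jaw": 1}
    - {"offset": [0.317,-0.0195,0],"angular": [0,0,1.8],"jaw": 1}

```text
clock: 43.0
eef_pos: [579.0, 284.3, 231.0]
ee_rot: [-3.141, -0.002, 1.47]
force: [-1.1, -0.5, 0.2]
gripper_width: 1.001
finger_force: 0.0
```

```bash
python3 - <<'E'
from plant import r
from h import *
r.snapshot('wrist');r.snapshot('wrist')
go(r,(580.6,281.3,102,84))
E
```

```text
at [580.4 280.9 230.8] [1.7997e+02 2.0000e-02 8.4000e+01] t 43.1 w 1.0 ff 0.0 F [-0.2 -0.5  0.3]
(580.6, 281.3, 102, 84) off [0.0004, 0.0002, 0.1288] ang -0.0 len 129
```

Call:
arm_command:
  commands:
    - {"offset": [0,0,0.025],"angular": [0,0,0],"jaw": 1}
    - {"offset": [0,0,0.05],"angular": [0,0,0],"jaw": 1}
    - {"offset": [0,0,0.075],"angular": [0,0,0],"jaw": 1}
    - {"offset": [0,0,0.098],"angular": [0,0,0],"jaw": 1}
    - {"offset": [0,0,0.113],"angular": [0,0,0],"jaw": 1}
    - {"offset": [0,0,0.124],"angular": [0,0,0],"jaw": 1}
    - {"offset": [0,0,0.129],"angular": [0,0,0],"jaw": 1}
    - {"offset": [0,0,0.129],"angular": [0,0,0],"jaw": 1}

```text
clock: 44.1
eef_pos: [580.4, 281.4, 101.5]
ee_rot: [3.141, -0.0, 1.466]
force: [0.2, 1.0, 0.1]
gripper_width: 0.999
finger_force: 0.0
```

Call:
arm_command:
  commands:
    - {"offset": [0,0,0],"angular": [0,0,0],"jaw": 0.6}
    - {"offset": [0,0,0],"angular": [0,0,0],"jaw": 0.3}
    - {"offset": [0,0,0],"angular": [0,0,0],"jaw": -0.2}
    - {"offset": [0,0,0],"angular": [0,0,0],"jaw": -0.2}
    - {"offset": [0,0,0],"angular": [0,0,0],"jaw": -0.2}
    - {"offset": [0,0,0],"angular": [0,0,0],"jaw": -0.2}
    - {"offset": [0,0,0],"angular": [0,0,0],"jaw": -0.2}
    - {"offset": [0,0,0],"angular": [0,0,0],"jaw": -0.2}
  squeeze: 40

```text
clock: 45.1
eef_pos: [580.2, 281.7, 102.0]
ee_rot: [3.141, -0.0, 1.466]
force: [-2.6, -0.2, 6.1]
gripper_width: 0.639
finger_force: 42.9
```

Call:
arm_command:
  commands:
    - {"offset": [0,0,-0.01],"angular": [0,0,0],"jaw": -0.2}
    - {"offset": [0,0,-0.025],"angular": [0,0,0],"jaw": -0.2}
    - {"offset": [0,0,-0.045],"angular": [0,0,0],"jaw": -0.2}
    - {"offset": [0,0,-0.065],"angular": [0,0,0],"jaw": -0.2}
    - {"offset": [0,0,-0.085],"angular": [0,0,0],"jaw": -0.2}
    - {"offset": [0,0,-0.105],"angular": [0,0,0],"jaw": -0.2}
    - {"offset": [0,0,-0.115],"angular": [0,0,0],"jaw": -0.2}
    - {"offset": [0,0,-0.115],"angular": [0,0,0],"jaw": -0.2}

```text
clock: 46.1
eef_pos: [580.5, 281.6, 216.9]
ee_rot: [3.141, -0.0, 1.466]
force: [0.8, 0.3, -3.4]
gripper_width: 0.633
finger_force: 43.4
```

```bash
python3 - <<'E'
from plant import r
from h import *
go(r,(587.9,77.2,217,85.8))
E
```

```text
at [580.5 281.6 216.9] [ 1.7995e+02 -2.0000e-02  8.3990e+01] t 46.1 w 0.633 ff 43.4 F [ 0.8  0.3 -3.4]
(587.9, 77.2, 217, 85.8) off [-0.2025, 0.0288, -0.0001] ang -1.81 len 205
```

Call:
arm_command:
  commands:
    - {"offset": [-0.015,0.002,0],"angular": [0,0,0],"jaw": -0.2}
    - {"offset": [-0.045,0.006,0],"angular": [0,0,-0.3],"jaw": -0.2}
    - {"offset": [-0.08,0.011,0],"angular": [0,0,-0.6],"jaw": -0.2}
    - {"offset": [-0.115,0.016,0],"angular": [0,0,-1],"jaw": -0.2}
    - {"offset": [-0.15,0.021,0],"angular": [0,0,-1.3],"jaw": -0.2}
    - {"offset": [-0.18,0.025,0],"angular": [0,0,-1.6],"jaw": -0.2}
    - {"offset": [-0.197,0.028,0],"angular": [0,0,-1.8],"jaw": -0.2}
    - {"offset": [-0.2025,0.0288,0],"angular": [0,0,-1.8],"jaw": -0.2}

```text
clock: 47.1
eef_pos: [587.6, 75.6, 215.9]
ee_rot: [-3.141, 0.0, 1.496]
force: [0.0, 1.0, -4.1]
gripper_width: 0.637
finger_force: 43.3
```

```bash
python3 - <<'E'
from plant import r
from h import *
r.snapshot('wrist');r.snapshot('wrist')
go(r,(587.9,77.2,111,85.8))
E
```

```text
at [587.6  77.2 216.1] [-1.7999e+02 -1.0000e-02  8.5790e+01] t 47.2 w 0.634 ff 43.3 F [-0.1 -0.1 -2.5]
(587.9, 77.2, 111, 85.8) off [0.0001, 0.0003, 0.1051] ang -0.01 len 105
```

Call:
arm_command:
  commands:
    - {"offset": [0,0,0.02],"angular": [0,0,0],"jaw": -0.2}
    - {"offset": [0,0,0.042],"angular": [0,0,0],"jaw": -0.2}
    - {"offset": [0,0,0.062],"angular": [0,0,0],"jaw": -0.2}
    - {"offset": [0,0,0.08],"angular": [0,0,0],"jaw": -0.2}
    - {"offset": [0,0,0.093],"angular": [0,0,0],"jaw": -0.2}
    - {"offset": [0,0,0.101],"angular": [0,0,0],"jaw": -0.2}
    - {"offset": [0,0,0.105],"angular": [0,0,0],"jaw": -0.2}
    - {"offset": [0,0,0.105],"angular": [0,0,0],"jaw": -0.2}

```text
clock: 48.2
eef_pos: [587.9, 77.0, 111.5]
ee_rot: [3.141, -0.0, 1.497]
force: [-0.6, 0.2, -3.6]
gripper_width: 0.636
finger_force: 43.3
```

Call:
arm_command:
  commands:
    - {"offset": [0,0,0],"angular": [0,0,0],"jaw": -0.2}
    - {"offset": [0,0,0],"angular": [0,0,0],"jaw": 0.5}
    - {"offset": [0,0,0],"angular": [0,0,0],"jaw": 0.8}
    - {"offset": [0,0,0],"angular": [0,0,0],"jaw": 1}
    - {"offset": [0,0,-0.015],"angular": [0,0,0],"jaw": 1}
    - {"offset": [0,0,-0.06],"angular": [0,0,0],"jaw": 1}
    - {"offset": [0,0,-0.12],"angular": [0,0,0],"jaw": 1}
    - {"offset": [0,0,-0.17],"angular": [0,0,0],"jaw": 1}

```text
clock: 49.2
eef_pos: [587.7, 77.4, 284.9]
ee_rot: [3.139, -0.0, 1.498]
force: [1.1, -0.4, 0.2]
gripper_width: 1.004
finger_force: 0.0
```

Call:
arm_command:
  commands:
    - {"offset": [0,0,-0.03],"angular": [0,0,0],"jaw": 1}
    - {"offset": [0,0,-0.06],"angular": [0,0,0],"jaw": 1}
    - {"offset": [0,0,-0.08],"angular": [0,0,0],"jaw": 1}
    - {"offset": [0,0,-0.09],"angular": [0,0,0],"jaw": 1}
    - {"offset": [0,0,-0.09],"angular": [0,0,0],"jaw": 1}
    - {"offset": [0,0,-0.09],"angular": [0,0,0],"jaw": 1}
    - {"offset": [0,0,-0.09],"angular": [0,0,0],"jaw": 1}
    - {"offset": [0,0,-0.09],"angular": [0,0,0],"jaw": 1}

```text
clock: 50.2
eef_pos: [587.6, 77.0, 370.9]
ee_rot: [-3.141, 0.0, 1.497]
force: [0.1, -0.0, 0.3]
gripper_width: 1.002
finger_force: 0.0
```

```bash
python3 - <<'E'
from plant import r
from h import *
snap(r,'wrist','w12'); go(r)
E
```

```text
at [587.6  77.  371. ] [-1.7997e+02  1.0000e-02  8.5800e+01] t 50.25 w 1.0 ff 0.0 F [-0.5 -0.4  0.6]
```

View pics/w12.png

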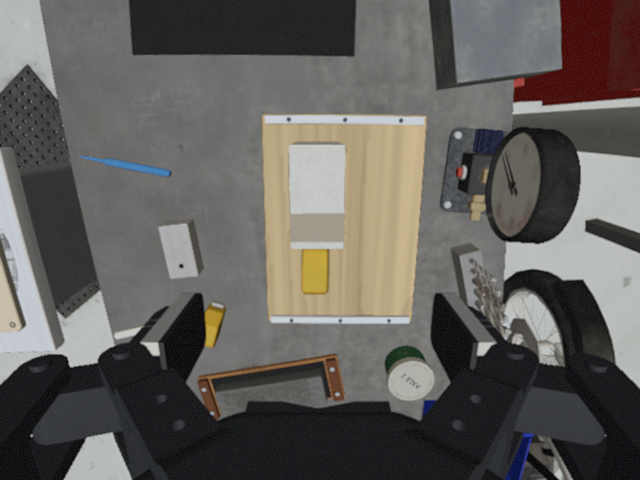

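The carton ((290–345, 143–248)) and the tape ((303–328, 249–294)) stand upright on the board, as at the start. As a last check before handing in, I'll compare positions.

```bash
python3 - <<'E'
from m import rep
from plant import r
from h import *
rep('carton',px2w('w12',[(345,143),(345,248),(291,248),(290,143)],137))
rep('tape',px2w('w12',[(328,250),(327,294),(302,294),(303,250)],75))
a=snap(r,'top','t12')['pixels'];b=cv2.imread('pics/top0.png')
# board region, shift of carton/tape between start and now in the fixed top view
for n,(u0,u1,v0,v1) in {'carton':(203,262,186,232),'tape':(262,305,203,230)}.items():
    print(n,cv2.minMaxLoc(cv2.matchTemplate(a[v0-8:v1+8,u0-8:u1+8],b[v0:v1,u0:u1],cv2.TM_CCOEFF_NORMED))[1::2],'(8,8)=unmoved')
print(r.job_done())
E
```

```text
carton [[618.3, 129.6], [612.4, 24.2], [556.9, 28.3], [565.7, 133.5]] c [588.3  78.9] edges(30,01,12,23) [ 52.8 105.6  55.6 105.6] yaw01 86.8 yaw03 -4.3
tape [[595.1, 3.4], [590.0, -53.8], [559.0, -51.5], [565.1, 5.6]] c [577.3 -24.1] edges(30,01,12,23) [30.1 57.5 31.1 57.5] yaw01 84.9 yaw03 -4.2
carton (0.3180879056453705, (8, 9)) (8,8)=unmoved
tape (0.8655160665512085, (8, 8)) (8,8)=unmoved
the job is handed in; nothing more can be done
None
```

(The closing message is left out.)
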